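# Count three jar caps with the counting tray

## Robot

A 6-joint arm with a two-finger parallel gripper is mounted at the origin on the work surface. World frame = base frame: x ahead of the robot, y to its left, z up, the work surface at z = 0. Lengths are in mm, angles in rad, forces in N, time in s.
With the tool pointing down it reaches from about 250 to 775 mm from the base axis. Payload 8.9 kg.
Tool frame: the origin (TCP) lies midway between the tips of the shut fingers; the grasp point (between the pads) lies 19 mm behind it; z points along the fingers, x is the direction in which the jaws open and shut, and the axes are right-handed (so a half turn about z gives the same grasp; the last joint's range is limited). The gripper opens to 85 mm and grips with 20 to 120 N. Pads are 22 mm wide; open, the fingers measure 114 mm over their backs; the gripper's body (76 mm by 85 mm) begins 54 mm behind the grasp point. The pads swing forward as they close: fully open they stand 13 mm farther back than shut.
Start: joints at [-1.443, 0.291, -0.153, 1.127, 0, 1.431], TCP at [138.416, -506.424, 231.305] pointing down, gripper open.
Joint ranges: [-2.52, 2.52], [-0.91, 1.74], [-1.3, 1.37], [-1.96, 2.02], [-1.52, 1.47], [-3.14, 3.14]. Speed limits (rad/s): [2.22, 2.22, 2.79, 3.14, 3.14, 3.14].

## Interface

Orientations are given as a unit quaternion [x, y, z, w].
In Python, from cell import env, viewer gives the robot as it stands.
- The arm moves only by the shell command python3 -m handwheel 'ROWS' [FORCE]. ROWS is a JSON object of lists of equal length, an entry for each row: "dp": the shift along the tool's x, y, z in mm, a list of three; "rot": the turn, a rotation vector about the tool's x, y, z in rad, a list of three; "gripper": the finger opening in mm, from 0 to 85.4. A call has 1 to 10 rows; each row shifts and turns the commanded pose from where the row before left it, along the tool's axes as they then stand; what a row does not reach is not made up. A row lasts 1/12 s, in which the tool goes at most 41.7 mm and 7.16 degrees, less where a joint would pass 70% of its speed; a pose out of reach is approached as far as the arm can. A call is refused whole if a number of a shift passes 41.7 or a number of a turn 0.125, either way. A call with a gripper value outside its range is refused whole. The fingers move at their own pace and stop on an object; FORCE is the grip in N (left out, the last holds). Time passes only in rows, so rows that do not move let the fingers close. It gives the time, the measured TCP pose, the force and the opening at its end, in the units of the state.
- env.get_state(): the state, without advancing time (a new reading comes with each control period).
- viewer.grab_frame(name): name is "side" or "top"; returns a dict with "color" (384x512x3 uint8, blue, green, red), "intrinsics" (3x3 intrinsics, pixels), "origin" and "attitude" of the camera in the world. Camera axes: x right, y up, looking along -z (the intrinsics and any distortion apply to the point x, -y, -z); pixel columns grow to the right and rows downward; lengths in mm; the calibration is good to about 2 mm. A picture is of the moment at which its call begins. There is no depth.
- env.sign_off(): hands the job in, once; it reports no verdict.
The state is a dict: "time": time; "joint_positions": joint angles; "qvel": joint speeds; "joint_torque": joint torques, N m; "ee_pos": TCP position; "orientation": TCP orientation; "contact_force": force on the tool from outside, world axes, zero at the start; "torque": the same for the moment, N m; "opening": finger opening in mm.
Only numpy, scipy, OpenCV 4.12 (cv2) and the standard library are available. Lean on these libraries where they do the work, as an engineer would, in place of code of your own. Each camera call takes 0.05 s, during which the arm holds its last target.

## Task

Three jars are waiting for caps: get exactly three of the five caps from the counting tray's deck into its trough and shut the hinged flap over them. Then return the two extras to the cardboard carton and, with the flap still shut, pour the three counted caps out of the trough's open end into the steel pan. Stand the tray level on the bench again and leave the jars and bottles where they stand.

Things in the scene. Friction and masses are not known exactly. Their poses are not given: they have to be found in the camera images.
- tray_bar (a point): centre of the steel carrying bar of the loose blue plastic counting tray (0.4 to 0.6 kg, 280 mm along y, 262 mm along x); axes are the tray's, z up. The bar runs along y, 270 mm long, 18 x 18 mm, 117 mm above the tray's underside, on a sloping strap at each end (y = -132 and +132). Trough on the +x side, deck on the -x side. The bar overhangs their shared edge (12 mm in -x of it), 86 mm clear above the deck
- deck_center (a point): middle of the tray's flat deck, on its upper face, 22 mm above the underside, axes as the bar's. The deck reaches 84 mm in +x to the trough's edge, where a steep slope 8 mm wide drops 19 mm, and 92 mm in -x to its open pouring edge, 196 mm wide. Walls 24 mm high close its sides (inside faces y = -128 and +128 mm), slanting in over the last 50 mm to the pouring edge. Caps begin to slide at 19 to 27 degrees of tilt
- deck_lip (a point): middle of the deck's open pouring edge, on its upper face; caps leave in -x. 197 mm in -x of the bar, 95 mm below it
- trough_center (a point): middle of the tray's trough, on its floor, 3 mm above the underside, axes as the bar's: 73 mm wide in x, 256 mm long in y, 19 mm deep below the deck, outer wall 16 mm above the floor and 4 mm thick. It holds three caps flat in a row. Closed at +y, open at its -y end
- spout (a point): middle of the end of the trough's floor, which runs out 16 mm past the tray as a spout; caps leave in -y, under the shut flap. 24 mm in +x, 148 mm in -y of the bar, 114 mm below it
- flap (a joint): angle of the tray's hinged clear plastic flap (trough lid, 72 x 252 x 3 mm, 35 g) in rad: 0 = shut, 1.57 = upright, 2.0 = fully open, leaning outwards. Hinge parallel to the bar along the top of the trough's outer wall, 65 mm in +x of the bar and 97.5 mm below it. It starts about upright or leaning out; weak friction holds it there, and pushed below about 1 rad it falls shut by its weight
- flap_edge (a point): middle of the flap's free edge, 72 mm from its hinge
- cap1_center (a point): centre of a loose silver tinplate jar cap, a flat disc 62 mm across and 11 mm high, 14 g, lying top up on the tray's deck at the start; z along its axis. All five are alike
- cap2_center (a point): centre of a loose silver tinplate jar cap, a flat disc 62 mm across and 11 mm high, 14 g, lying top up on the tray's deck at the start; z along its axis. All five are alike
- cap3_center (a point): centre of a loose silver tinplate jar cap, a flat disc 62 mm across and 11 mm high, 14 g, lying top up on the tray's deck at the start; z along its axis. All five are alike
- cap4_center (a point): centre of a loose silver tinplate jar cap, a flat disc 62 mm across and 11 mm high, 14 g, lying top up on the tray's deck at the start; z along its axis. All five are alike
- cap5_center (a point): centre of a loose silver tinplate jar cap, a flat disc 62 mm across and 11 mm high, 14 g, lying top up on the tray's deck at the start; z along its axis. All five are alike
- carton: open cardboard carton that the caps came from, standing fast on the bench, a layer of caps fixed on its bottom; 260 mm along its x, 200 mm along its y, 80 mm high, walls 4 mm, flaps folded down outside; origin at the centre of its underside. It may stand at the left or the right of the tray
- pan: open rectangular stainless steel pan, empty, standing fast on the bench on the other side of the tray; 170 mm along its x, 270 mm along its y, 65 mm high, walls 3 mm (rim flange 190 x 290 mm); origin at the centre of its underside
- jar1_center (a point): centre (half-way up) of an open glass jar, 72 mm across, 112 mm high, standing beyond the tray; leave it alone
- jar2_center (a point): centre (half-way up) of an open glass jar, 72 mm across, 112 mm high, standing beyond the tray; leave it alone
- jar3_center (a point): centre (half-way up) of an open glass jar, 72 mm across, 112 mm high, standing beyond the tray; leave it alone
- bottle1_center (a point): centre (half-way up) of a filled amber bottle with a silver screw cap, 52 mm across, 142 mm high; leave it alone
- bottle2_center (a point): centre (half-way up) of a filled amber bottle with a silver screw cap, 52 mm across, 142 mm high; leave it alone
Not all that is in view belongs to the job. What is shaped like the part that bears cap5_center but orange is not meant. Leave any green or yellow look-alike of the part that bears cap2_center alone.

How it is judged:
By the outcome, as a careful person would: the job done as asked, in the order asked, and still so for the second after the job is handed in, with the robot touching nothing.
It also fails if it takes over 72 s, if anything falls off the work surface, if the arm or the gripper's body presses on something with over 40 N, if the wrist force passes 120 N, or if a joint passes its speed limit or range.

## Working session

There is one attempt and no reset: what is moved stays moved. The work goes in short steps, Python scripts to look and compute and a shell command to move; the robot and the scene stay as the last step left them, time stands still between calls to the robot, and variables do not carry over. Pictures are saved under pics/ and viewed, and the job is handed in when it is done.

```bash
ls; mkdir -p pics; cat > h.py <<'E'
import cv2,numpy as np
from cell import env,viewer
from scipy.spatial.transform import Rotation as R
def grab(n,fn):
    f=viewer.grab_frame(n); cv2.imwrite('pics/'+fn,f['color']); np.savez('pics/'+fn+'.npz',K=f['intrinsics'],o=f['origin'],a=f['attitude'],c=f['color'],**{k:v for k,v in f.items() if k not in('color','intrinsics','origin','attitude') and v is not None}); return f
def rot(a):
    a=np.array(a,float); return R.from_quat(a).as_matrix() if a.size==4 else a.reshape(3,3)
def ray(f,u,v):
    d=np.linalg.inv(f['intrinsics'])@[u,v,1.0]; return np.array(f['origin'],float), rot(f['attitude'])@np.array([d[0],-d[1],-d[2]])
def plane(f,u,v,z):
    o,d=ray(f,u,v); return o+d*(z-o[2])/d[2]
def proj(f,p):
    c=rot(f['attitude']).T@(np.array(p,float)-f['origin']); q=np.array(f['intrinsics'])@[c[0],-c[1],-c[2]]; return q[:2]/q[2]
E
python3 - <<'E'
from h import *
for n in('top','side'):
    f=grab(n,n+'0.png'); print({k:v for k,v in f.items() if k!='color'})
s=env.get_state();print(s)
E
```

```text
pics
{'intrinsics': array([[441.43087152,   0.        , 246.32425701],
       [  0.        , 441.43087152, 184.14267512],
       [  0.        ,   0.        ,   1.        ]]), 'origin': array([ 319.4372274 ,    6.56959659, 1448.72692733]), 'attitude': array([ 0.05859356, -0.06013855, -0.69926525,  0.70991426])}
{'intrinsics': array([[446.87498463,   0.        , 257.9610901 ],
       [  0.        , 446.87498463, 192.93241234],
       [  0.        ,   0.        ,   1.        ]]), 'origin': array([ 146.41523859, 1044.40771985,  985.96660544]), 'attitude': array([-0.07919722,  0.42296899,  0.89024453, -0.14929737])}
{'time': 0.1, 'joint_positions': array([-1.44329125e+00,  2.91230804e-01, -1.54071944e-01,  1.12671582e+00,
        4.83899404e-06,  1.43147365e+00]), 'qvel': array([ 1.44188927e-03, -3.18375872e-03,  7.20169579e-04,  2.71091459e-05,
        4.33588874e-05, -3.85577607e-04]), 'joint_torque': array([ 1.41837638e-03, -5.37975883e+01,  3.31921041e+01,  9.26471927e-03,
       -2.23068268e-04,  8.96020708e-06]), 'ee_pos': array([ 138.36896697, -506.0098751 ,  230.7783073 ]), 'orientation': array([ 7.94881220e-01, -6.06764759e-01, -4.27847176e-04, -4.36375497e-04]), 'contact_force': array([-0.03177389,  0.15168092,  0.19174614]), 'torque': array([ 0.03366888, -0.03140219,  0.01554102]), 'opening': 85.40370279746055}
```

View pics/top0.png

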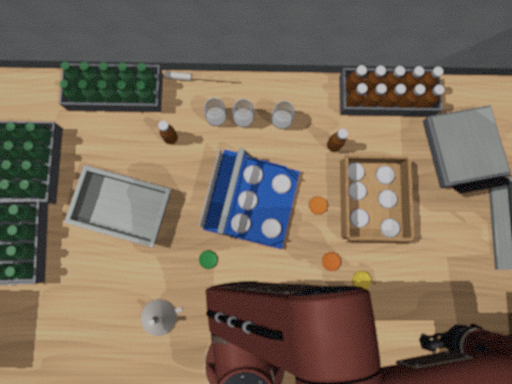

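View pics/side0.png

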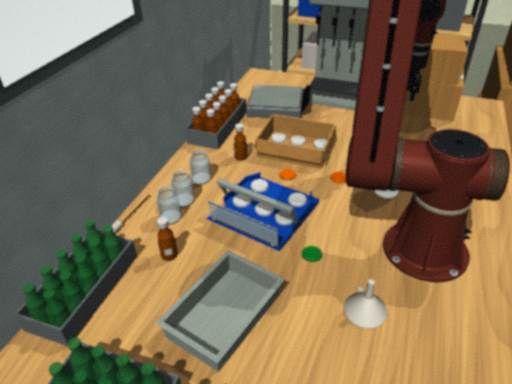

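The overview shows the tray at about (250,200) in the top view, with the bar running vertically. The pan is on the left at (120,205) and the carton on the right at (378,200). I'll zoom in on the tray.

```bash
python3 - <<'E'
import cv2
a=cv2.imread('pics/top0.png')[135:260,190:420]; cv2.imwrite('pics/t0z.png',cv2.resize(a,None,fx=3.4,fy=3.4,interpolation=cv2.INTER_CUBIC))
a=cv2.imread('pics/side0.png')[165:255,200:330]; cv2.imwrite('pics/s0z.png',cv2.resize(a,None,fx=6,fy=6,interpolation=cv2.INTER_CUBIC))
E
```

```text
(no output)
```

View pics/t0z.png

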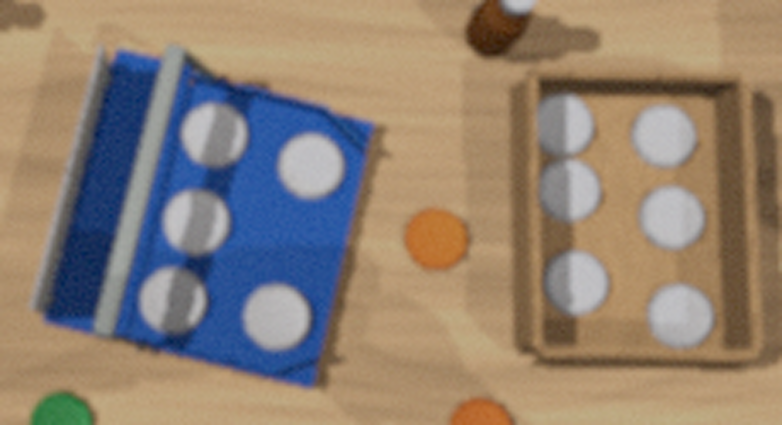

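View pics/s0z.png

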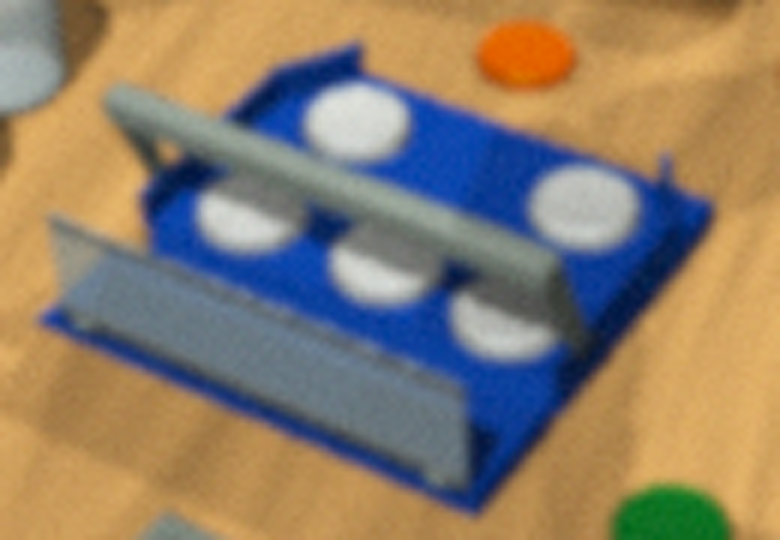

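The zooms show three caps in a row beside the bar, at about (215,135), (195,222) and (172,300) in the top zoom. Two extras lie behind them at (310,165) and (277,317), and the flap is roughly upright along the left. Next I'll measure by segmentation.

```bash
cat > m.py <<'E'
from h import *
def load(fn):
    z=np.load('pics/'+fn+'.npz'); return dict(intrinsics=z['K'],origin=z['o'],attitude=z['a'],color=z['c'])
E
python3 - <<'E'
from m import *
f=load('top0.png'); c=f['color']; hsv=cv2.cvtColor(c,cv2.COLOR_BGR2HSV)
# caps: bright
roi=np.zeros(c.shape[:2],np.uint8); roi[140:260,190:420]=1
blue=((hsv[...,0]>100)&(hsv[...,0]<130)&(hsv[...,1]>140)&(roi>0)).astype(np.uint8)
low=((hsv[...,1]<70)&(roi>0)).astype(np.uint8)
n,l,s,ce=cv2.connectedComponentsWithStats(low)
for i in range(1,n):
    if s[i,4]>60:
        m=(l==i).astype(np.uint8); cs,_=cv2.findContours(m,0,2); r=cv2.minAreaRect(cs[0])
        print(s[i],ce[i].round(1),[np.round(x,1) for x in r], plane(f,*ce[i],33).round(0))
cs,_=cv2.findContours(cv2.morphologyEx(blue,3,np.ones((15,15))),0,2); cs=max(cs,key=cv2.contourArea)
print(cv2.minAreaRect(cs), [plane(f,u,v,0).round(0)[:2] for u,v in cv2.boxPoints(cv2.minAreaRect(cs))])
E
```

```text
[ 198  148  103  102 1318] [230.7 191.4] [array([250.3, 195.9]), array([87.8, 89.5]), np.float64(14.0)] [535.  56.  33.]
[348 162  19  39 571] [356.3 181.1] [array([357., 181.]), array([38., 18.]), np.float64(90.0)] [ 575. -353.   33.]
[243 165  20  19 298] [252.6 174.2] [array([252.5, 174. ]), array([18., 19.]), np.float64(90.0)] [593. -15.  33.]
[375 165  20  20 302] [384.7 174.6] [array([384.8, 174.8]), array([19.1, 18.4]), np.float64(45.0)] [ 598. -447.   33.]
[272 174  19  19 294] [281.1 183.2] [array([281., 183.]), array([18., 18.]), np.float64(90.0)] [ 564. -108.   33.]
[377 189  21  20 309] [387.2 198.4] [array([387. , 198.5]), array([19.1, 19.1]), np.float64(45.0)] [ 520. -452.   33.]
[238 191  20  19 301] [247.4 199.8] [array([247.5, 200. ]), array([18., 19.]), np.float64(90.0)] [508.   1.  33.]
[350 208  19  20 302] [358.9 217.7] [array([359. , 217.5]), array([19., 18.]), np.float64(90.0)] [ 456. -358.   33.]
[231 214  20  19 312] [240.5 222.9] [array([240.5, 223. ]), array([18., 19.]), np.float64(90.0)] [433.  22.  33.]
[262 218  20  20 312] [271.2 227.8] [array([271.5, 227.5]), array([19., 19.]), np.float64(0.0)] [419. -76.  33.]
[380 218  20  20 316] [389.6 227.5] [array([389.5, 227.5]), array([19., 19.]), np.float64(90.0)] [ 426. -456.   33.]
((251.97059631347656, 198.11764526367188), (79.55168151855469, 82.21957397460938), 14.03624439239502) [array([416., 143.]), array([686.,  85.]), array([ 623., -176.]), array([ 358., -109.])]
```

```bash
python3 - <<'E'
from m import *
f=load('top0.png'); c=f['color']; hsv=cv2.cvtColor(c,cv2.COLOR_BGR2HSV)
low=((hsv[...,1]<75)).astype(np.uint8); low[:, :215]=0; low[:,250:]=0
low=cv2.morphologyEx(low,cv2.MORPH_OPEN,np.ones((4,4)))
n,l,s,ce=cv2.connectedComponentsWithStats(low)
for i in range(1,n):
    if s[i,4]>200 and s[i,3]>40:
        m=(l==i).astype(np.uint8); cs,_=cv2.findContours(m,0,2); r=cv2.minAreaRect(cs[0]); print(s[i],ce[i],r)
        b=cv2.boxPoints(r); P=[plane(f,u,v,126).round(1)[:2] for u,v in b]; print(P, plane(f,*r[0],126), [np.linalg.norm(P[k]-P[(k+1)%4]) for k in range(2)])
# pan & carton candidates
for name,pts,z in [('panrim',[(84,167),(172,190),(154,245),(67,216)],65),('carton',[(344,155),(411,157),(413,242),(342,240)],80)]:
    P=np.array([plane(f,u,v,z)[:2] for u,v in pts]); print(name,P.round(0).tolist(),P.mean(0),[np.linalg.norm(P[k]-P[(k+1)%4]).round(0) for k in range(4)])
a=c[140:260,50:430]; cv2.imwrite('pics/b.png',cv2.resize(a,None,fx=2.1,fy=2.1,interpolation=cv2.INTER_CUBIC))
E
```

```text
[ 216    0   35   71 2485] [233.  35.] ((233.0, 35.0), (70.0, 34.0), 90.0)
[array([1153.1,  113.5]), array([1155. ,    2.4]), array([ 9.121e+02, -9.000e-01]), array([910.3, 107.2])] [1030.89933761   55.52364962  126.        ] [np.float64(111.1162454369297), np.float64(242.922415598067)]
[219 149  27  87 601] [231.28951747 191.72878536] ((231.42417907714844, 191.7210693359375), (7.349605083465576, 89.52177429199219), 14.534454345703125)
[array([391.4,  91.6]), array([658.2,  29.3]), array([652.7,   7.3]), array([386.3,  70.3])] [519.95144286  50.14368614 126.        ] [np.float64(273.9772435805573), np.float64(22.677080940897135)]
panrim [[602.0, 525.0], [532.0, 241.0], [358.0, 289.0], [444.0, 566.0]] [484.05811366 405.19341369] [np.float64(293.0), np.float64(180.0), np.float64(290.0), np.float64(163.0)]
carton [[651.0, -304.0], [647.0, -517.0], [379.0, -511.0], [382.0, -292.0]] [ 514.66668849 -406.09896149] [np.float64(213.0), np.float64(269.0), np.float64(219.0), np.float64(269.0)]
```

View pics/b.png

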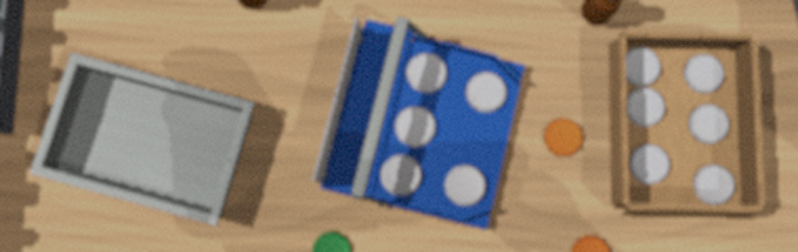

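Measured bar centre is about (521,50), with length 274 against the stated 270. The tray's x axis has a yaw of about 77°. In the tray frame the front caps are about 28 mm from the trough edge and the rear ones about 124 mm. I'll turn the tool by about −2.64 rad so that the jaws open across the bar.

```bash
python3 -m handwheel '{"dp":[[0,0,-5],[0,0,-5],[0,0,0],[0,0,0],[0,0,0],[0,0,0],[0,0,0],[0,0,0],[0,0,0],[0,0,0]],"rot":[[0,0,-0.12],[0,0,-0.12],[0,0,-0.12],[0,0,-0.12],[0,0,-0.12],[0,0,-0.12],[0,0,-0.12],[0,0,-0.12],[0,0,-0.12],[0,0,-0.12]],"gripper":[45,45,45,45,45,45,45,45,45,45]}' 60
python3 -m handwheel '{"dp":[[0,0,0],[0,0,0],[0,0,0],[0,0,0],[0,0,0],[0,0,0],[0,0,0],[0,0,0],[0,0,0],[0,0,0]],"rot":[[0,0,-0.12],[0,0,-0.12],[0,0,-0.12],[0,0,-0.12],[0,0,-0.12],[0,0,-0.12],[0,0,-0.12],[0,0,-0.12],[0,0,-0.12],[0,0,-0.12]],"gripper":[45,45,45,45,45,45,45,45,45,45]}'
python3 -m handwheel '{"dp":[[0,0,0],[0,0,0],[0,0,0]],"rot":[[0,0,-0.12],[0,0,-0.12],[0,0,0]],"gripper":[45,45,45]}'
cat >> h.py <<'E'
def st():
    s=env.get_state(); M=rot(s['orientation'])
    print('t',round(s['time'],2),'p',np.round(s['ee_pos'],1),'x',M[:,0].round(3),'z',M[:,2].round(3),'q',np.round(s['joint_positions'],2),'op',round(s['opening'],1),'F',np.round(s['contact_force'],1)); return s,M
def to(p,yaw=None,n=None):
    s,M=st(); d=M.T@(np.array(p)-s['ee_pos'])
    # turn wanted for tool down with x at yaw
    print('tool shift',d.round(1),'rows>=',np.ceil(np.linalg.norm(d)/41))
    if yaw is not None:
        c,q=np.cos(np.radians(yaw)),np.sin(np.radians(yaw)); T=np.array([[c,q,0],[q,-c,0],[0,0,-1]])
        print('tool turn',R.from_matrix(M.T@T).as_rotvec().round(3))
E
python3 -c "
from h import *
to([521,50,210],76.9)"
```

```text
time: 0.93
ee_pos: [138.4, -506.2, 240.9]
orientation: [0.999, -0.049, -0.0, -0.0]
contact_force: [0.1, 0.0, -0.2]
opening: 45.1
time: 1.77
ee_pos: [138.4, -506.2, 240.9]
orientation: [0.852, 0.524, 0.0, -0.0]
contact_force: [0.0, 1.0, 0.2]
opening: 45.1
time: 2.02
ee_pos: [138.4, -506.2, 241.0]
orientation: [0.783, 0.622, 0.0, -0.0]
contact_force: [0.2, 0.4, -0.6]
opening: 44.8
t 2.02 p [ 138.4 -506.2  241. ] x [0.227 0.974 0.001] z [-0.     0.001 -1.   ] q [-1.44  0.29 -0.13  1.15  0.   -1.21] op 44.8 F [ 0.2  0.4 -0.6]
tool shift [628.6 246.2  31.4] rows>= 17.0
tool turn [-0.    -0.001 -0.001]
```

```bash
python3 -m handwheel '{"dp":[[34.9,13.7,0],[34.9,13.7,0],[34.9,13.7,0],[34.9,13.7,0],[34.9,13.7,0],[34.9,13.7,0],[34.9,13.7,0],[34.9,13.7,0],[34.9,13.7,0],[34.9,13.7,0]],"rot":[[0,0,0],[0,0,0],[0,0,0],[0,0,0],[0,0,0],[0,0,0],[0,0,0],[0,0,0],[0,0,0],[0,0,0]],"gripper":[45,45,45,45,45,45,45,45,45,45]}'
python3 -m handwheel '{"dp":[[34.9,13.7,0],[34.9,13.7,0],[34.9,13.7,0],[34.9,13.7,0],[34.9,13.7,0],[34.9,13.7,0],[34.9,13.7,0],[34.9,13.7,0],[0,0,0],[0,0,0]],"rot":[[0,0,0],[0,0,0],[0,0,0],[0,0,0],[0,0,0],[0,0,0],[0,0,0],[0,0,0],[0,0,0],[0,0,0]],"gripper":[45,45,45,45,45,45,45,45,45,45]}'
python3 - <<'E'
from h import *
to([521,50,98],76.9)
f=grab('side','s1.png');g=grab('top','t1.png')
print(proj(f,[521,50,98]))
a=f['color'][120:270,180:340];b=g['color'][120:260,170:320]
cv2.imwrite('pics/s1z.png',np.hstack([cv2.resize(a,(427,400)),cv2.resize(b,(373,400))]))
E
```

```text
time: 2.85
ee_pos: [353.4, -197.2, 241.4]
orientation: [0.787, 0.617, 0.0, 0.0]
contact_force: [1.0, -0.3, 0.7]
opening: 44.9
time: 3.68
ee_pos: [524.7, 48.7, 240.6]
orientation: [0.785, 0.619, -0.0, -0.0]
contact_force: [-0.1, -1.3, 0.2]
opening: 44.9
t 3.68 p [524.7  48.7 240.6] x [ 0.233  0.972 -0.   ] z [-0.001  0.    -1.   ] q [-0.05  0.29 -0.13  1.15 -0.    0.19] op 44.9 F [-0.1 -1.3  0.2]
tool shift [  0.4  -3.7 142.6] rows>= 4.0
tool turn [-0.001  0.    -0.007]
[255.0031442  199.69988549]
```

View pics/s1z.png

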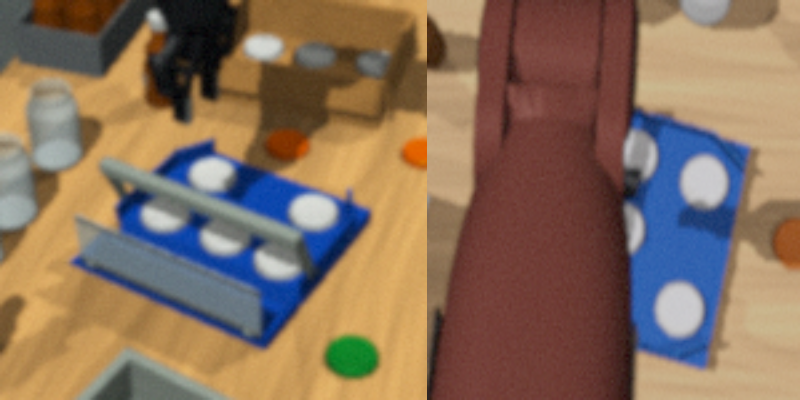

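```bash
python3 - <<'E'
from m import *
f=load('s1.png')
b=np.array([521,50,0.]);y=np.array([-.974,.227,0])
for s in(-135,135): print((proj(f,b+y*s+[0,0,117])-[180,120])*400/150)
E
python3 -m handwheel '{"dp":[[0,-3.7,20],[0,0,30],[0,0,30],[0,0,30],[0,0,20],[0,0,12.6],[0,0,0],[0,0,0]],"rot":[[0,0,-0.007],[0,0,0],[0,0,0],[0,0,0],[0,0,0],[0,0,0],[0,0,0],[0,0,0]],"gripper":[45,45,45,45,45,45,45,45]}'
```

```text
[105.21958885 162.61684958]
[302.43598048 240.39749248]
time: 4.45
ee_pos: [520.1, 47.0, 98.8]
orientation: [0.784, 0.621, -0.0, -0.0]
contact_force: [0.9, -0.3, 0.6]
opening: 44.8
```

```bash
python3 -m handwheel '{"dp":[[0,0,0],[0,0,0],[0,0,0],[0,0,0],[0,0,0],[0,0,0]],"rot":[[0,0,0],[0,0,0],[0,0,0],[0,0,0],[0,0,0],[0,0,0]],"gripper":[10,10,10,10,10,10]}' 110
python3 -c "
from h import *
st()"
```

```text
time: 4.95
ee_pos: [522.0, 48.2, 100.5]
orientation: [0.783, 0.622, 0.001, 0.001]
contact_force: [-0.9, 1.1, 7.5]
opening: 16.6
t 4.95 p [522.   48.2 100.5] x [0.226 0.974 0.001] z [ 0.003  0.    -1.   ] q [-0.05  0.4  -0.37  0.8   0.    0.18] op 16.6 F [-0.9  1.1  7.5]
```

```bash
python3 -m handwheel '{"dp":[[0,0,-5],[0,0,-10],[0,0,-15],[0,0,-15],[0,0,-10],[0,0,0],[0,0,0]],"rot":[[0,0,0],[0,0,0],[0,0,0],[0,0,0],[0,0,0],[0,0,0],[0,0,0]],"gripper":[10,10,10,10,10,10,10]}'
python3 - <<'E'
from h import *
st()
f=grab('side','s2.png');a=f['color'][120:270,180:340]
cv2.imwrite('pics/s2z.png',cv2.resize(a,(640,600)))
E
```

```text
time: 5.53
ee_pos: [521.1, 48.0, 154.2]
orientation: [0.783, 0.622, 0.0, 0.0]
contact_force: [-0.5, 0.0, -6.4]
opening: 16.1
t 5.53 p [521.1  48.  154.2] x [0.226 0.974 0.   ] z [ 0.001 -0.    -1.   ] q [-0.05  0.34 -0.29  0.94  0.    0.18] op 16.1 F [-0.5  0.  -6.4]
```

View pics/s2z.png

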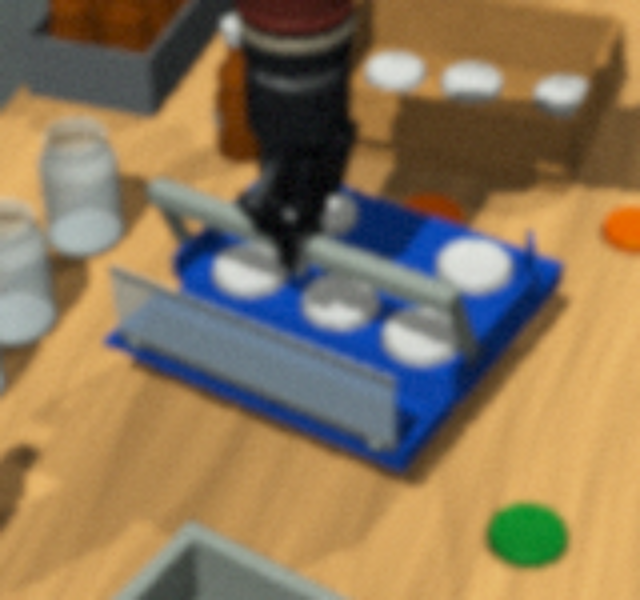

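```bash
python3 -m handwheel '{"dp":[[0,0,0],[0,0,0],[0,0,0],[0,0,0],[0,0,0],[0,0,0],[0,0,0]],"rot":[[0,-0.05,0],[0,-0.08,0],[0,-0.08,0],[0,-0.08,0],[0,-0.05,0],[0,0,0],[0,0,0]],"gripper":[10,10,10,10,10,10,10]}'
cat > look.py <<'E'
from h import *
import sys
s,M=st(); print('tilt x down',np.degrees(np.arcsin(-M[2,0])).round(1))
n=sys.argv[1]
f=grab('side',n+'.png');a=f['color'][110:260,180:340]
cv2.imwrite('pics/'+n+'z.png',cv2.resize(a,(640,600),interpolation=cv2.INTER_CUBIC))
E
python3 look.py s3
```

```text
time: 6.17
ee_pos: [520.3, 48.9, 152.4]
orientation: [0.771, 0.614, -0.133, 0.104]
contact_force: [-0.0, -0.6, -5.6]
opening: 16.3
t 6.17 p [520.3  48.9 152.4] x [ 0.211  0.919 -0.332] z [-0.077 -0.323 -0.943] q [ 0.15  0.47 -0.16  1.08 -0.31  0.39] op 16.3 F [-0.  -0.6 -5.6]
tilt x down 19.4
```

View pics/s3z.png

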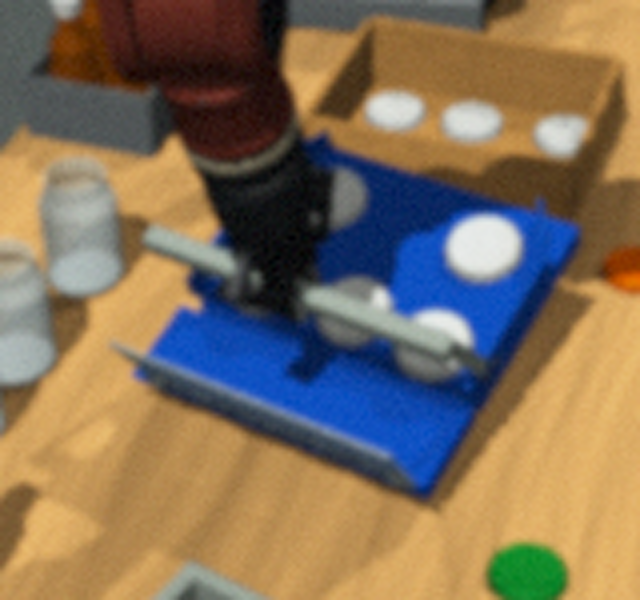

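The tray is tilted 19.4° and the caps have stayed put, with the front ones at (350,310) and (430,345) in the zoom. The trough is visible and empty. I'll creep up from here.

```bash
python3 -m handwheel '{"dp":[[0,0,0],[0,0,0],[0,0,0]],"rot":[[0,-0.03,0],[0,-0.02,0],[0,0,0]],"gripper":[10,10,10]}'
python3 look.py s4
```

```text
time: 6.47
ee_pos: [520.7, 47.9, 153.5]
orientation: [0.768, 0.61, -0.152, 0.12]
contact_force: [0.6, 0.3, -6.6]
opening: 16.2
t 6.47 p [520.7  47.9 153.5] x [ 0.209  0.901 -0.38 ] z [-0.086 -0.37  -0.925] q [ 0.17  0.49 -0.13  1.11 -0.36  0.43] op 16.2 F [ 0.6  0.3 -6.6]
tilt x down 22.3
```

View pics/s4z.png

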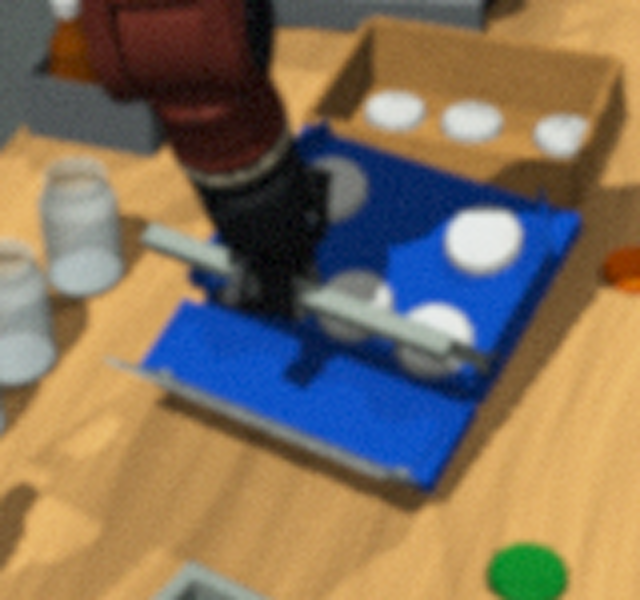

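Still no movement at 22.3°. I'll add another 2°.

```bash
python3 -m handwheel '{"dp":[[0,0,0],[0,0,0],[0,0,0]],"rot":[[0,-0.02,0],[0,-0.015,0],[0,0,0]],"gripper":[10,10,10]}'
python3 look.py s5
```

```text
time: 6.77
ee_pos: [520.8, 48.2, 153.5]
orientation: [0.765, 0.608, -0.166, 0.131]
contact_force: [-0.8, 0.6, -6.3]
opening: 15.9
t 6.77 p [520.8  48.2 153.5] x [ 0.205  0.887 -0.413] z [-0.094 -0.402 -0.911] q [ 0.19  0.51 -0.12  1.13 -0.39  0.45] op 15.9 F [-0.8  0.6 -6.3]
tilt x down 24.4
```

View pics/s5z.png

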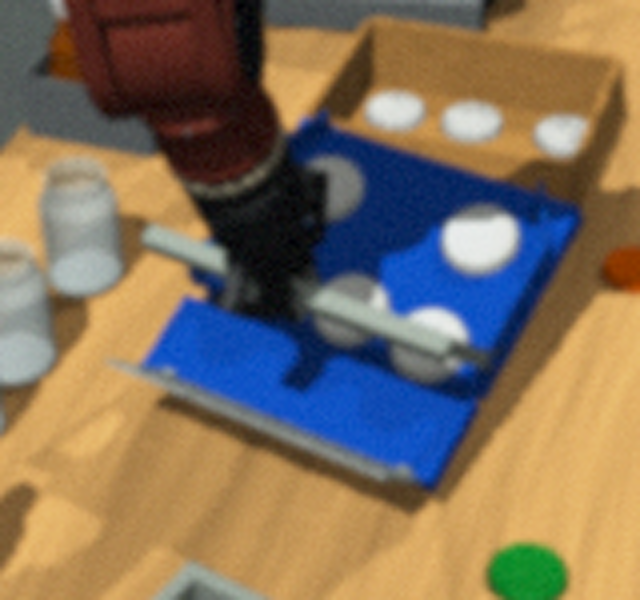

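The caps seem to have just begun creeping, the near front one from (437,338) to (430,345). I'll hold briefly and look again.

```bash
python3 -m handwheel '{"dp":[[0,0,0]],"rot":[[0,0,0]],"gripper":[10]}'
python3 look.py s6
```

```text
time: 6.9
ee_pos: [520.8, 48.2, 153.6]
orientation: [0.765, 0.608, -0.165, 0.131]
contact_force: [0.2, -0.4, -6.4]
opening: 16.2
t 6.9 p [520.8  48.2 153.6] x [ 0.206  0.888 -0.412] z [-0.093 -0.401 -0.911] q [ 0.19  0.51 -0.12  1.13 -0.39  0.45] op 16.2 F [ 0.2 -0.4 -6.4]
tilt x down 24.3
```

View pics/s6z.png

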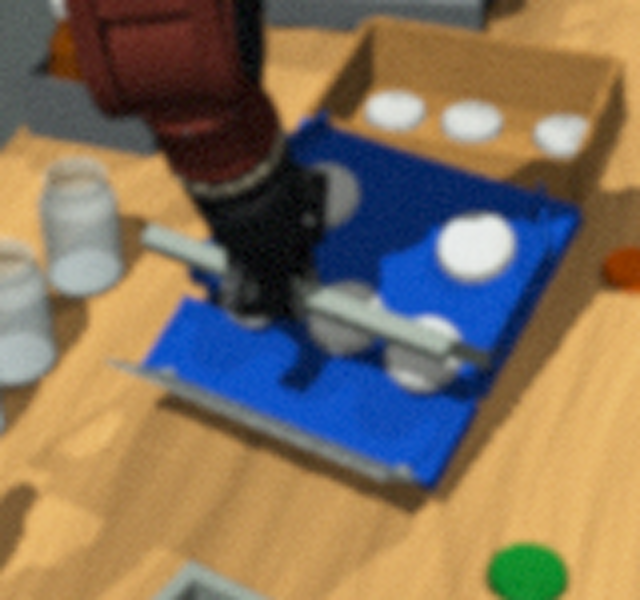

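They're sliding slowly and together. I'll hold two more rows.

```bash
python3 -m handwheel '{"dp":[[0,0,0],[0,0,0]],"rot":[[0,0,0],[0,0,0]],"gripper":[10,10]}'
python3 look.py s7
```

```text
time: 7.12
ee_pos: [520.8, 48.0, 153.8]
orientation: [0.765, 0.608, -0.165, 0.131]
contact_force: [-0.3, 0.1, -6.8]
opening: 16.1
t 7.12 p [520.8  48.  153.8] x [ 0.206  0.888 -0.412] z [-0.093 -0.402 -0.911] q [ 0.19  0.51 -0.12  1.13 -0.39  0.45] op 16.1 F [-0.3  0.1 -6.8]
tilt x down 24.3
```

View pics/s7z.png

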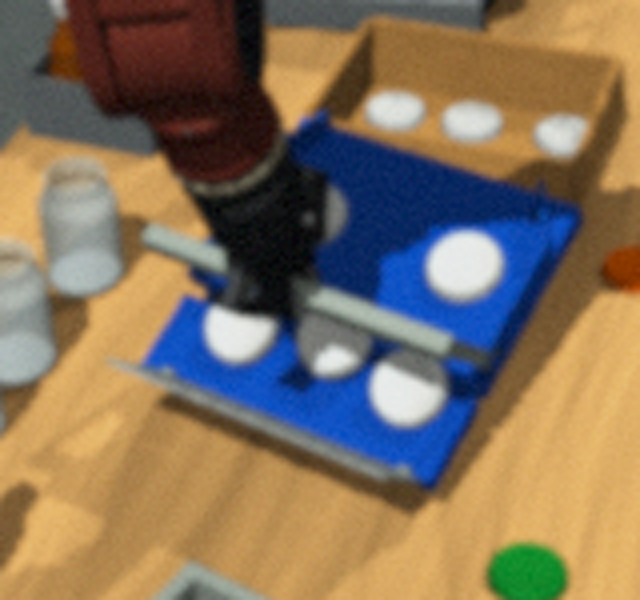

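```bash
python3 -m handwheel '{"dp":[[0,0,0]],"rot":[[0,0,0]],"gripper":[10]}'
python3 look.py s8
```

```text
time: 7.25
ee_pos: [520.8, 48.0, 153.7]
orientation: [0.765, 0.608, -0.165, 0.131]
contact_force: [0.5, 1.1, -6.9]
opening: 16.1
t 7.25 p [520.8  48.  153.7] x [ 0.206  0.888 -0.412] z [-0.093 -0.402 -0.911] q [ 0.19  0.51 -0.12  1.13 -0.39  0.45] op 16.1 F [ 0.5  1.1 -6.9]
tilt x down 24.3
```

View pics/s8z.png

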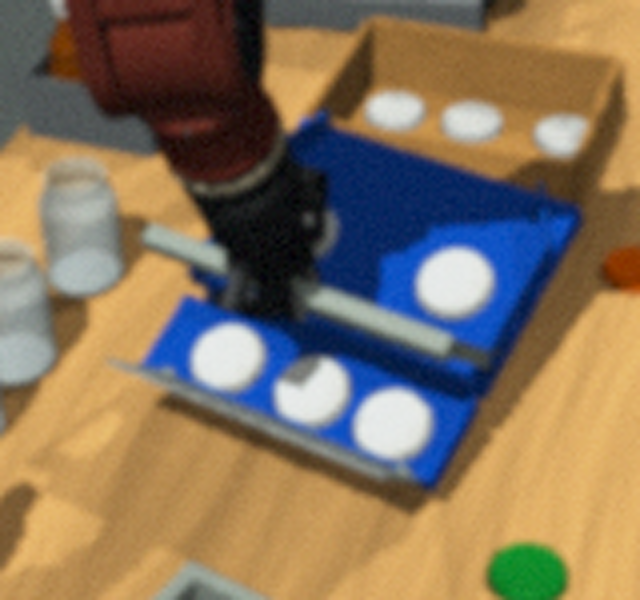

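All three front caps are in the trough, at (228,357), (312,390) and (392,424) in the zoom, and the extras are still up on the deck. I'll level quickly and set the tray down.

```bash
python3 -m handwheel '{"dp":[[0,0,0],[0,0,0],[0,0,0],[0,0,0],[0,0,0],[0,0,0]],"rot":[[0,0.12,0],[0,0.12,0],[0,0.12,0],[0,0.064,0],[0,0,0],[0,0,0]],"gripper":[10,10,10,10,10,10]}'
python3 look.py s9; python3 -c "
from h import *
to([522,48.2,101],76.9)"
```

```text
time: 7.8
ee_pos: [520.4, 46.7, 153.9]
orientation: [0.784, 0.621, -0.001, 0.001]
contact_force: [0.5, 0.3, -6.1]
opening: 16.2
t 7.8 p [520.4  46.7 153.9] x [ 0.228  0.974 -0.004] z [-0.001 -0.003 -1.   ] q [-0.05  0.34 -0.29  0.94 -0.    0.18] op 16.2 F [ 0.5  0.3 -6.1]
tilt x down 0.2
t 7.85 p [520.5  47.5 153.7] x [ 0.227  0.974 -0.004] z [-0.001 -0.004 -1.   ] q [-0.05  0.34 -0.29  0.94 -0.    0.18] op 16.3 F [ 0.7 -0.3 -6.4]
tool shift [ 1.2  1.3 52.7] rows>= 2.0
tool turn [-0.     0.004 -0.   ]
```

View pics/s9z.png

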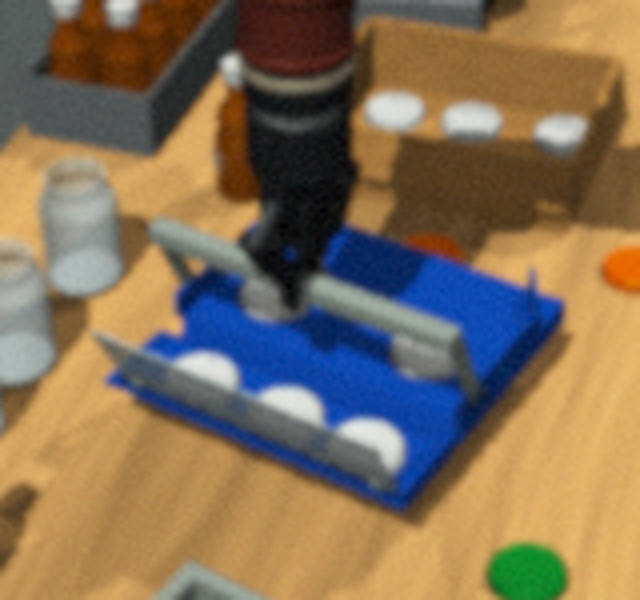

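The extras stopped on the deck near the edge, at (270,300) and (425,355), and the flap is leaning out. Now I'll set the tray down.

```bash
python3 -m handwheel '{"dp":[[0.6,0.6,15],[0.6,0.6,15],[0,0,10],[0,0,7],[0,0,5],[0,0,3],[0,0,0],[0,0,0]],"rot":[[0,0.004,0],[0,0,0],[0,0,0],[0,0,0],[0,0,0],[0,0,0],[0,0,0],[0,0,0]],"gripper":[10,10,10,10,10,10,10,10]}'
python3 -c "
from h import *
st()"
```

```text
time: 8.52
ee_pos: [521.9, 49.6, 100.5]
orientation: [0.783, 0.623, 0.001, -0.001]
contact_force: [-9.8, 2.2, 16.6]
opening: 16.0
t 8.52 p [521.9  49.6 100.5] x [0.225 0.974 0.003] z [ 0.001  0.003 -1.   ] q [-0.05  0.4  -0.36  0.81  0.    0.18] op 16.0 F [-9.8  2.2 16.6]
```

```bash
python3 -m handwheel '{"dp":[[0,0,-1],[0,0,-0.5],[0,0,0],[0,0,0],[0,0,0],[0,0,-20],[0,0,-35],[0,0,-35],[0,0,-20],[0,0,0]],"rot":[[0,0,0],[0,0,0],[0,0,0],[0,0,0],[0,0,0],[0,0,0],[0,0,0],[0,0,0],[0,0,0],[0,0,0]],"gripper":[10,10,45,45,45,45,45,45,45,45]}'
python3 -m handwheel '{"dp":[[30,0,0],[30,0,0],[30,0,0],[30,0,0],[10,0,0],[0,0,0]],"rot":[[0,0,0],[0,0,0],[0,0,0],[0,0,0],[0,0,0],[0,0,0]],"gripper":[0,0,0,0,0,0]}' 30
python3 - <<'E'
from h import *
st()
f=grab('side','s10.png');g=grab('top','t10.png')
a=f['color'][120:270,180:340];b=g['color'][120:260,170:320]
cv2.imwrite('pics/s10z.png',np.hstack([cv2.resize(a,(427,400)),cv2.resize(b,(373,400))]))
E
```

```text
time: 9.35
ee_pos: [525.0, 48.5, 214.9]
orientation: [0.783, 0.622, 0.004, 0.002]
contact_force: [0.3, 0.5, -0.5]
opening: 45.0
time: 9.85
ee_pos: [551.7, 177.4, 209.8]
orientation: [0.782, 0.623, 0.001, -0.001]
contact_force: [-0.3, 0.5, 0.4]
opening: -0.2
t 9.85 p [551.7 177.4 209.8] x [0.223 0.975 0.003] z [ 0.     0.003 -1.   ] q [ 0.18  0.41 -0.04  1.12  0.    0.41] op -0.2 F [-0.3  0.5  0.4]
```

View pics/s10z.png

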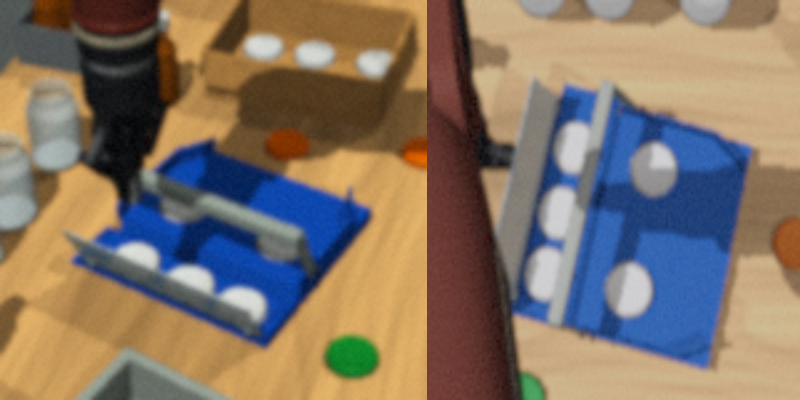

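The top view shows three caps in the trough at (575,148), (557,212) and (543,275), and both extras clear on the deck at (653,168) and (628,290). Next I'll lower outside the flap and sweep it over.

```bash
python3 -m handwheel '{"dp":[[0,0,25],[0,0,40],[0,0,40],[0,0,30],[0,0,7],[-5,0,0],[-8,0,0],[-8,0,0],[-8,0,0],[-8,0,0]],"rot":[[0,0,0],[0,0,0],[0,0,0],[0,0,0],[0,0,0],[0,0,0],[0,0,0],[0,0,0],[0,0,0],[0,0,0]],"gripper":[0,0,0,0,0,0,0,0,0,0]}' 30
python3 -m handwheel '{"dp":[[-8,0,0],[-8,0,0],[-8,0,0],[-8,0,0],[-8,0,0],[0,0,0]],"rot":[[0,0,0],[0,0,0],[0,0,0],[0,0,0],[0,0,0],[0,0,0]],"gripper":[0,0,0,0,0,0]}' 30
python3 look.py s11
```

```text
time: 10.78
ee_pos: [544.2, 138.7, 70.1]
orientation: [0.783, 0.622, 0.002, -0.0]
contact_force: [0.8, -0.9, 0.6]
opening: 0.3
time: 11.28
ee_pos: [533.8, 99.3, 68.3]
orientation: [0.783, 0.622, 0.001, -0.001]
contact_force: [0.9, 0.2, -0.2]
opening: 0.3
t 11.28 p [533.8  99.3  68.3] x [0.227 0.974 0.002] z [ 0.     0.002 -1.   ] q [ 0.05  0.47 -0.35  0.75  0.    0.28] op 0.3 F [ 0.9  0.2 -0.2]
tilt x down -0.1
```

View pics/s11z.png

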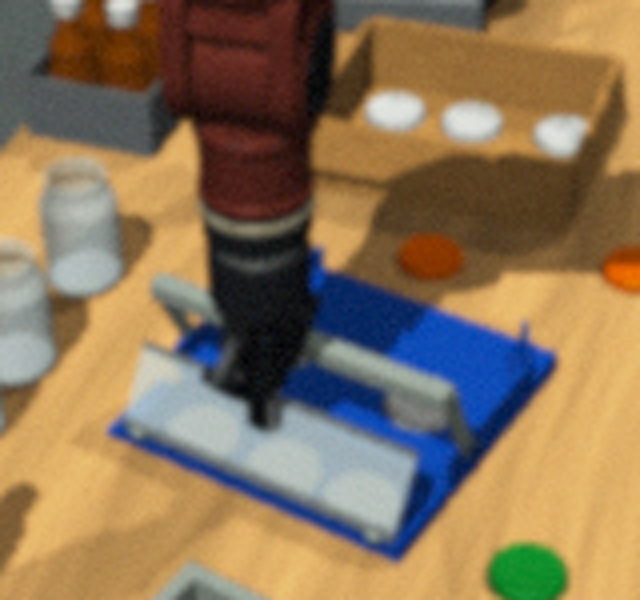

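```bash
python3 -m handwheel '{"dp":[[-6,0,0],[-4,0,3],[-2,0,2],[0,0,0],[0,0,0],[0,0,0]],"rot":[[0,0,0],[0,0,0],[0,0,0],[0,0,0],[0,0,0],[0,0,0]],"gripper":[0,0,0,0,0,0]}' 30
python3 look.py s12
```

```text
time: 11.83
ee_pos: [532.9, 89.8, 64.0]
orientation: [0.783, 0.623, 0.003, -0.001]
contact_force: [2.1, 4.0, 3.5]
opening: -0.1
t 11.83 p [532.9  89.8  64. ] x [0.225 0.974 0.005] z [ 0.003  0.004 -1.   ] q [ 0.03  0.47 -0.37  0.73  0.    0.26] op -0.1 F [2.1 4.  3.5]
tilt x down -0.3
```

View pics/s12z.png

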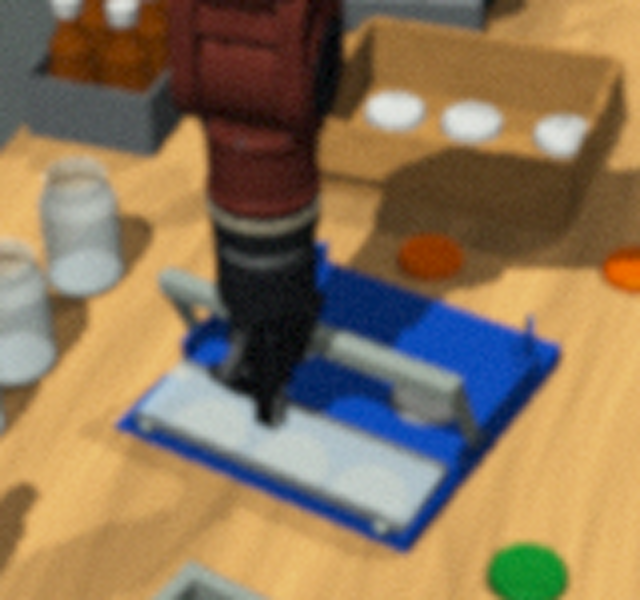

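The tray shifted about 5 mm, probably because the gripper body touched the bar. I'll back off and check.

```bash
python3 -m handwheel '{"dp":[[6,0,0],[10,0,-10],[0,0,-35],[0,0,-40],[0,0,-40],[0,0,-20],[0,0,0]],"rot":[[0,0,0],[0,0,0],[0,0,0],[0,0,0],[0,0,0],[0,0,0],[0,0,0]],"gripper":[0,0,0,0,0,0,0]}' 30
python3 - <<'E'
from h import *
st()
f=grab('side','s13.png');g=grab('top','t13.png')
a=f['color'][120:270,180:340];b=g['color'][120:260,170:320]
cv2.imwrite('pics/s13z.png',np.hstack([cv2.resize(a,(427,400)),cv2.resize(b,(373,400))]))
E
```

```text
time: 12.47
ee_pos: [537.6, 104.7, 213.3]
orientation: [0.783, 0.622, 0.004, 0.001]
contact_force: [0.4, -0.3, 0.2]
opening: -0.1
t 12.47 p [537.6 104.7 213.3] x [0.225 0.974 0.005] z [ 0.008  0.003 -1.   ] q [ 0.06  0.34 -0.14  1.09  0.    0.28] op -0.1 F [ 0.4 -0.3  0.2]
```

View pics/s13z.png

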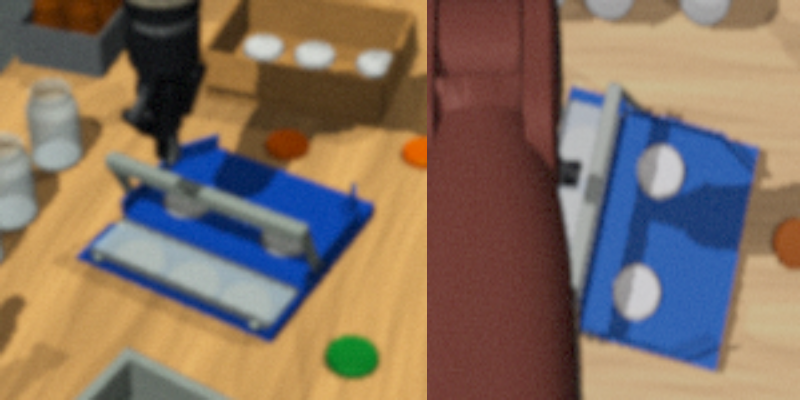

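The flap is shut, with the three caps visible under it. The tray slid a few mm, so I'll measure the shift.

```bash
python3 - <<'E'
from m import *
for n in('t10','t13'):
    f=load(n+'.png'); c=f['color']; hsv=cv2.cvtColor(c,cv2.COLOR_BGR2HSV)
    low=((hsv[...,1]<75)).astype(np.uint8); low[:, :235]=0; low[:,270:]=0; low[:170]=0;low[235:]=0
    k,l,s,ce=cv2.connectedComponentsWithStats(low)
    for i in range(1,k):
        if s[i,4]>200: print(n,s[i],ce[i].round(1),plane(f,*ce[i],33)[:2].round(1))
    a=c[140:240,215:300]; cv2.imwrite('pics/%sq.png'%n,cv2.resize(a,(510,600),interpolation=cv2.INTER_CUBIC))
# phase correlation of right-hand deck strip
A=cv2.cvtColor(load('t10.png')['color'],6)[150:262,228:305].astype(np.float32);B=cv2.cvtColor(load('t13.png')['color'],6)[150:262,228:305].astype(np.float32)
print(cv2.phaseCorrelate(A,B,cv2.createHanningWindow(A.shape[::-1],cv2.CV_32F)))
E
```

```text
t10 [252 170  18  19 283] [260.6 178.9] [577.9 -41.1]
t10 [242 211  19  20 304] [250.8 221. ] [440. -11.]
t13 [235 170  10  40 217] [238.  183.4] [561.9  32.4]
t13 [255 170  15  20 254] [262.5 179.6] [575.7 -47.4]
t13 [245 212  19  20 304] [254.  221.8] [437.5 -21.1]
((2.9127474408688485, 0.9432198736354565), 0.8168988740444183)
```

View pics/t13q.png

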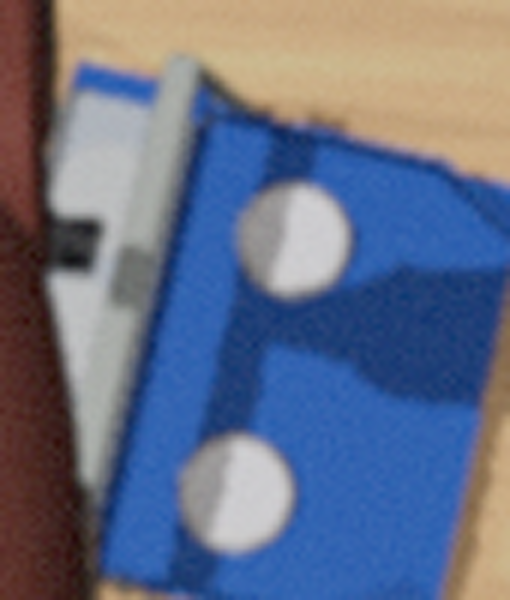

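View pics/t10q.png

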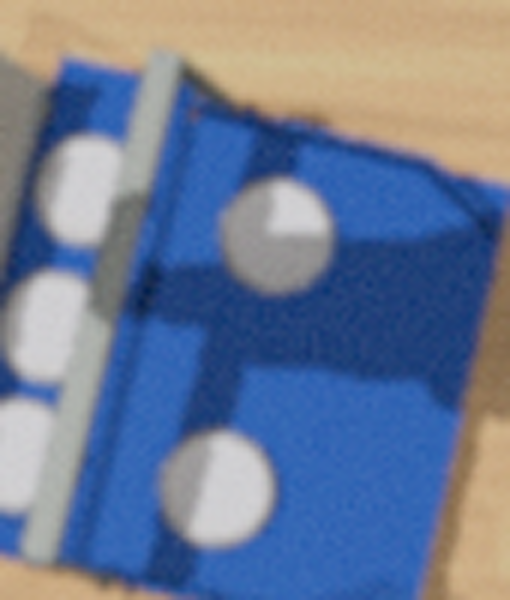

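```bash
python3 -c "
from h import *
to([519,40.5,101],76.9)"
```

```text
t 12.57 p [535.4 104.5 208.9] x [0.226 0.974 0.003] z [ 0.002  0.003 -1.   ] q [ 0.06  0.34 -0.14  1.09  0.    0.28] op 0.2 F [ 0.   0.1 -0.3]
tool shift [-66.4  -1.7 107.7] rows>= 4.0
tool turn [ 0.001 -0.003  0.001]
```

```bash
python3 -m handwheel '{"dp":[[-20,-1.7,0],[-30,0,0],[-16.4,0,0],[0,0,20],[0,0,30],[0,0,30],[0,0,20],[0,0,7],[0,0,0],[0,0,0]],"rot":[[0,-0.003,0],[0,0,0],[0,0,0],[0,0,0],[0,0,0],[0,0,0],[0,0,0],[0,0,0],[0,0,0],[0,0,0]],"gripper":[45,45,45,45,45,45,45,45,45,45]}' 110
python3 -m handwheel '{"dp":[[0,0,0],[0,0,0],[0,0,0],[0,0,0],[0,0,0],[0,0,0]],"rot":[[0,0,0],[0,0,0],[0,0,0],[0,0,0],[0,0,0],[0,0,0]],"gripper":[10,10,10,10,10,10]}' 110
python3 look.py s14
```

```text
time: 13.4
ee_pos: [518.1, 40.0, 101.2]
orientation: [0.783, 0.622, -0.0, -0.0]
contact_force: [1.4, 0.7, 1.5]
opening: 45.2
time: 13.9
ee_pos: [519.3, 39.8, 102.8]
orientation: [0.783, 0.622, 0.001, 0.001]
contact_force: [-1.9, 0.4, 5.5]
opening: 15.5
t 13.9 p [519.3  39.8 102.8] x [0.226 0.974 0.   ] z [ 0.002 -0.    -1.   ] q [-0.06  0.39 -0.37  0.81 -0.    0.16] op 15.5 F [-1.9  0.4  5.5]
tilt x down -0.0
```

View pics/s14z.png

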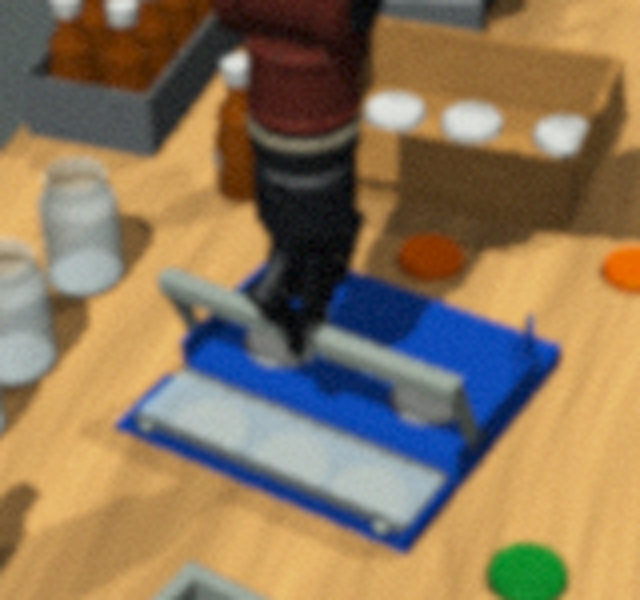

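The flap is shut and the tray is gripped. I'll lift it, turn it to square up with the carton, and carry it over.

```bash
python3 -m handwheel '{"dp":[[0,0,-5],[0,0,-15],[0,0,-25],[0,0,-30],[0,0,-30],[0,0,-30],[0,0,-25],[0,0,-15],[0,0,-10],[0,0,0]],"rot":[[0,0,0],[0,0,0],[0,0,-0.02],[0,0,-0.04],[0,0,-0.045],[0,0,-0.04],[0,0,-0.03],[0,0,-0.01],[0,0,0],[0,0,0]],"gripper":[10,10,10,10,10,10,10,10,10,10]}'
python3 -c "
from h import *
to([515,-219,287],87.5)"
```

```text
time: 14.78
ee_pos: [519.0, 40.0, 288.3]
orientation: [0.722, 0.692, 0.001, 0.001]
contact_force: [1.4, -0.1, -6.3]
opening: 15.9
t 14.78 p [519.   40.  288.3] x [0.043 0.999 0.   ] z [ 0.003 -0.    -1.   ] q [-0.06  0.26 -0.05  1.26  0.   -0.02] op 15.9 F [ 1.4 -0.1 -6.3]
tool shift [-258.9    7.2    1.2] rows>= 7.0
tool turn [ 0.003 -0.     0.   ]
```

```bash
python3 -m handwheel '{"dp":[[-10,0,0],[-22,1,0],[-30,1,0],[-36,1,0],[-36,1,0],[-36,1,0],[-34,1,0],[-28,1,0],[-18,0,0],[-9,0,0]],"rot":[[0,0,0],[0,0,0],[0,0,0],[0,0,0],[0,0,0],[0,0,0],[0,0,0],[0,0,0],[0,0,0],[0,0,0]],"gripper":[10,10,10,10,10,10,10,10,10,10]}'
python3 -m handwheel '{"dp":[[0,0,0],[0,0,0]],"rot":[[0,0,0],[0,0,0]],"gripper":[10,10]}'
python3 - <<'E'
from h import *
to([515,-219,287],87.5)
f=grab('side','s15.png');g=grab('top','t15.png')
a=f['color'][50:210,180:350];b=g['color'][130:260,250:430]
cv2.imwrite('pics/s15z.png',np.hstack([cv2.resize(a,(380,357)),cv2.resize(b,(420,357))[:, :, :]]))
E
```

```text
time: 15.62
ee_pos: [513.0, -221.9, 284.2]
orientation: [0.723, 0.691, -0.001, -0.001]
contact_force: [-0.2, 0.5, -6.3]
opening: 15.6
time: 15.78
ee_pos: [513.6, -218.9, 285.1]
orientation: [0.722, 0.691, -0.0, -0.001]
contact_force: [-0.0, 0.9, -5.8]
opening: 16.2
t 15.78 p [ 513.6 -218.9  285.1] x [0.044 0.999 0.002] z [-0.002  0.002 -1.   ] q [-0.53  0.34  0.05  1.29  0.   -0.49] op 16.2 F [-0.   0.9 -5.8]
tool shift [-0.1  1.4 -1.9] rows>= 1.0
tool turn [-0.002 -0.002 -0.   ]
```

View pics/s15z.png

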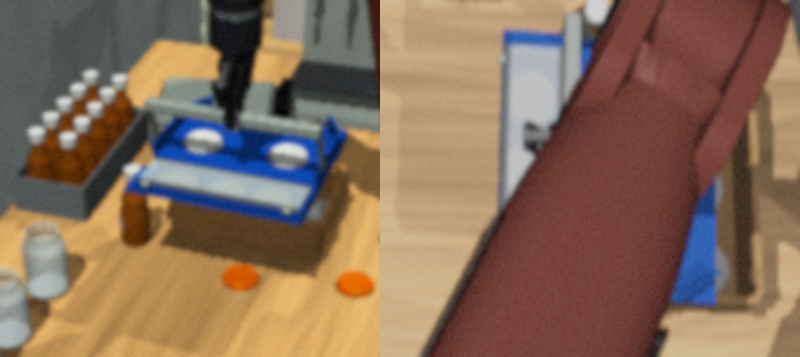

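```bash
python3 - <<'E'
from m import *
f=load('top0.png'); c=f['color']
cv2.imwrite('pics/bz.png',cv2.resize(c[120:170,310:370],None,fx=8,fy=8,interpolation=cv2.INTER_CUBIC))
print(plane(f,342,134,142), plane(f,333.5,148,0))
f=load('s0.png') if False else load('side0.png'); print(proj(f,plane(load('top0.png'),342,134,142)))
E
```

```text
[ 701.54929382 -285.4400526   142.        ] [ 693.68351739 -287.39008572    0.        ]
[239.43233806 125.33409433]
```

View pics/bz.png

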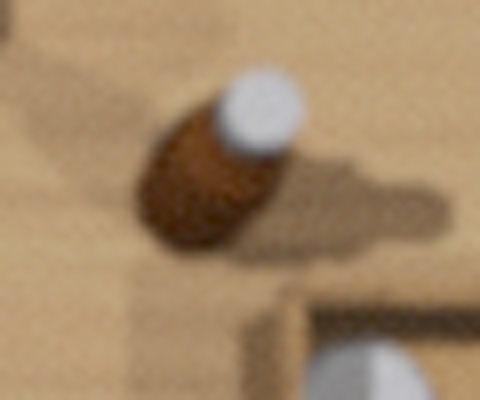

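The bottle is at (699,−286), which leaves about 18 mm to the tray side. I'll shift 8 mm away from it, then tilt deck-down.

```bash
python3 -m handwheel '{"dp":[[0,-8,-4],[0,0,0],[0,0,0],[0,0,0],[0,0,0],[0,0,0],[0,0,0],[0,0,0]],"rot":[[0,0,0],[0,0.06,0],[0,0.1,0],[0,0.1,0],[0,0.1,0],[0,0.06,0],[0,0,0],[0,0,0]],"gripper":[10,10,10,10,10,10,10,10]}'
cat > look2.py <<'E'
from h import *
import sys
s,M=st(); print('tilt x down',np.degrees(np.arcsin(-M[2,0])).round(1),'y down',np.degrees(np.arcsin(-M[2,1])).round(1))
n=sys.argv[1]
f=grab('side',n+'.png');g=grab('top',n+'t.png');a=f['color'][60:180,220:350];b=g['color'][120:260,290:430]
cv2.imwrite('pics/'+n+'z.png',np.hstack([cv2.resize(a,(430,400),interpolation=cv2.INTER_CUBIC),cv2.resize(b,(370,400))]))
E
python3 look2.py s16
```

```text
time: 16.55
ee_pos: [506.1, -219.2, 289.8]
orientation: [0.707, 0.677, 0.15, -0.144]
contact_force: [-0.3, 0.2, -5.8]
opening: 16.0
t 16.55 p [ 506.1 -219.2  289.8] x [0.04  0.913 0.406] z [ 0.017  0.406 -0.914] q [-0.73  0.52  0.26  1.59  0.32 -0.73] op 16.0 F [-0.3  0.2 -5.8]
tilt x down -24.0 y down 0.1
```

View pics/s16z.png

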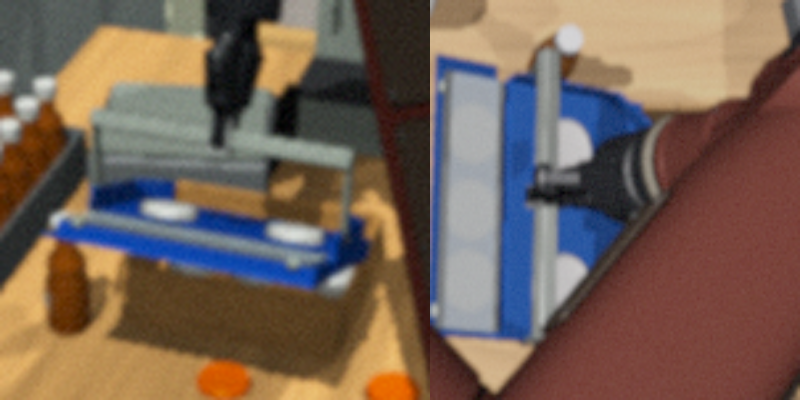

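At 24° the three caps show through the shut flap and the extras are still on the deck. I'll tilt further, to about 31°.

```bash
python3 -m handwheel '{"dp":[[0,0,0],[0,0,0],[0,0,0],[0,0,0],[0,0,0],[0,0,0],[0,0,0],[0,0,0]],"rot":[[0,0.04,0],[0,0.03,0],[0,0.02,0],[0,0.02,0],[0,0,0],[0,0,0],[0,0,0],[0,0,0]],"gripper":[10,10,10,10,10,10,10,10]}'
python3 look2.py s17
```

```text
time: 17.32
ee_pos: [506.4, -218.7, 290.5]
orientation: [0.697, 0.668, 0.189, -0.181]
contact_force: [0.4, 0.3, -6.2]
opening: 15.8
t 17.32 p [ 506.4 -218.7  290.5] x [0.037 0.862 0.505] z [ 0.022  0.504 -0.863] q [-0.77  0.58  0.32  1.68  0.39 -0.8 ] op 15.8 F [ 0.4  0.3 -6.2]
tilt x down -30.3 y down -0.0
```

View pics/s17z.png

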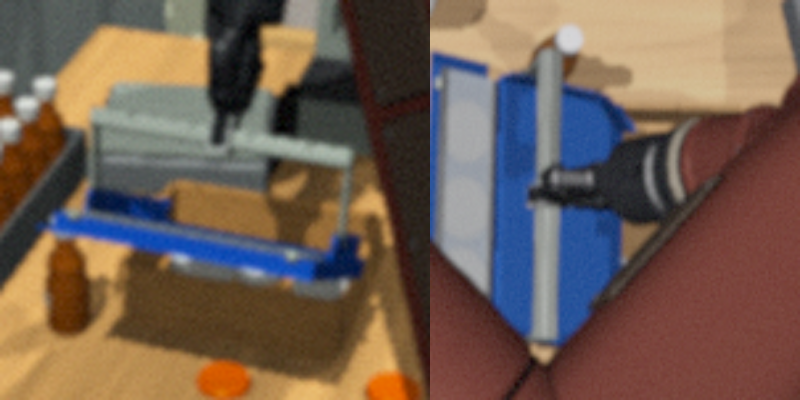

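The visible part of the deck is empty. I'll wait a little, then level and move back to check the carton.

```bash
python3 -m handwheel '{"dp":[[0,0,0],[0,0,0],[0,0,0],[0,0,0],[0,0,0],[0,0,0],[0,0,0],[0,0,0],[0,0,0],[0,0,0]],"rot":[[0,0,0],[0,0,0],[0,-0.05,0],[0,-0.09,0],[0,-0.1,0],[0,-0.1,0],[0,-0.1,0],[0,-0.06,0],[0,-0.03,0],[0,0,0]],"gripper":[10,10,10,10,10,10,10,10,10,10]}'
python3 -m handwheel '{"dp":[[10,0,0],[20,0,0],[30,0,0],[35,0,0],[35,0,0],[35,0,0],[35,0,0],[30,0,0],[20,0,0],[10,0,0]],"rot":[[0,0,0],[0,0,0],[0,0,0],[0,0,0],[0,0,0],[0,0,0],[0,0,0],[0,0,0],[0,0,0],[0,0,0]],"gripper":[10,10,10,10,10,10,10,10,10,10]}'
python3 - <<'E'
from h import *
st()
f=grab('side','s18.png');g=grab('top','t18.png')
a=f['color'][80:240,170:350];b=g['color'][130:260,180:430]
cv2.imwrite('pics/s18z.png',np.hstack([cv2.resize(a,(360,320)),cv2.resize(b,(440,320))]))
E
```

```text
time: 18.25
ee_pos: [506.2, -216.8, 291.0]
orientation: [0.721, 0.693, 0.0, 0.0]
contact_force: [0.1, 0.3, -5.7]
opening: 16.1
time: 19.08
ee_pos: [517.0, 43.8, 290.0]
orientation: [0.722, 0.692, 0.0, -0.002]
contact_force: [0.1, -0.8, -5.8]
opening: 16.0
t 19.08 p [517.   43.8 290. ] x [0.041 0.999 0.003] z [-0.002  0.003 -1.   ] q [-0.06  0.25 -0.05  1.27  0.   -0.02] op 16.0 F [ 0.1 -0.8 -5.8]
```

View pics/s18z.png

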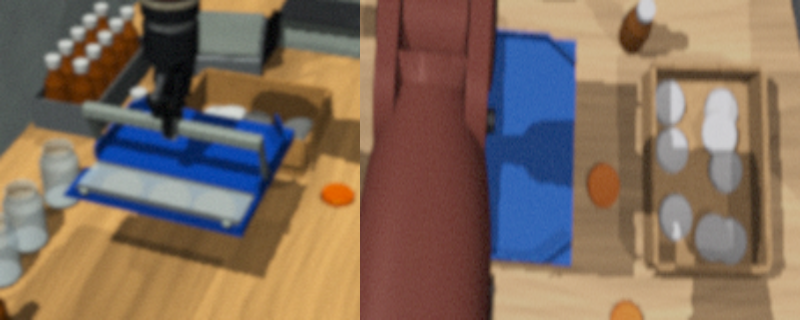

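The carton now holds eight caps, the two extras overlapping its fixed layer at (720,130) and (730,238) in the zoom. The deck is empty and the flap is still shut. Next I'll measure the pan and the left bottle for the pour.

```bash
python3 - <<'E'
from m import *
f=load('top0.png'); c=f['color']
hsv=cv2.cvtColor(c,cv2.COLOR_BGR2HSV)
m=((hsv[...,1]<75)).astype(np.uint8); m[:,:60]=0; m[:,185:]=0; m[:155]=0; m[260:]=0
m=cv2.morphologyEx(m,cv2.MORPH_CLOSE,np.ones((5,5)))
cs,_=cv2.findContours(m,0,2); k=max(cs,key=cv2.contourArea); r=cv2.minAreaRect(k); print(r)
P=np.array([plane(f,u,v,65)[:2] for u,v in cv2.boxPoints(r)]);print(P.round(0).tolist(),P.mean(0),[np.linalg.norm(P[i]-P[i-1]) for i in range(4)])
cv2.imwrite('pics/pz.png',cv2.resize(c[100:260,50:200],None,fx=3.5,fy=3.5,interpolation=cv2.INTER_CUBIC))
bt=plane(f,163,125,142);print('bottle',bt,plane(f,171,138,0))
d=np.array([.225,.974]);x=np.array([-.974,.225]);q=bt[:2]-[476,267];print('s',q@d,'xt',q@x)
E
```

```text
((117.07121276855469, 205.45993041992188), (95.44898986816406, 62.63117980957031), 15.64224624633789)
[[423.0, 578.0], [617.0, 540.0], [538.0, 243.0], [348.0, 287.0]] [481.18771348 411.86823492] [np.float64(300.86048587487113), np.float64(197.24277538020587), np.float64(307.9758341316049), np.float64(195.1384857006045)]
bottle [721.44177209 263.89353698 142.        ] [719.88740935 262.66363269   0.        ]
s 52.19870373695335 xt -239.7592401929368
```

View pics/pz.png

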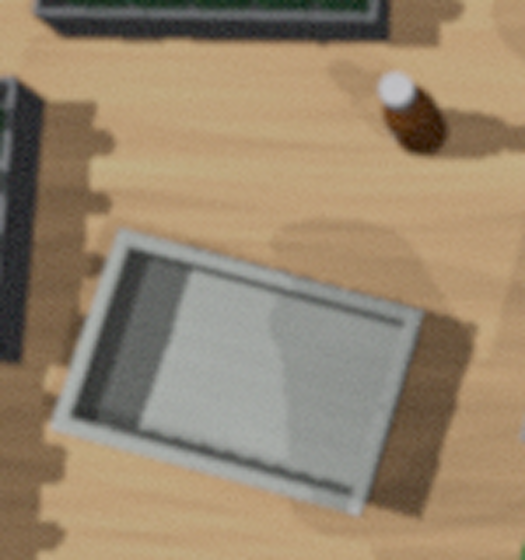

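```bash
python3 -m handwheel '{"dp":[[0,0,0],[0,0,0],[0,0,0],[0,0,0],[0,0,0],[0,0,0],[0,0,0],[0,0,0],[0,0,0],[0,0,0]],"rot":[[0,0,-0.05],[0,0,-0.09],[0,0,-0.12],[0,0,-0.12],[0,0,-0.12],[0,0,-0.12],[0,0,-0.12],[0,0,-0.12],[0,0,-0.12],[0,0,-0.12]],"gripper":[10,10,10,10,10,10,10,10,10,10]}'
python3 -m handwheel '{"dp":[[0,0,0],[0,0,0],[0,0,0],[0,0,0],[0,0,0]],"rot":[[0,0,-0.12],[0,0,-0.09],[0,0,-0.06],[0,0,0],[0,0,0]],"gripper":[10,10,10,10,10]}'
python3 -c "
from h import *
to([460,272,255],166)"
```

```text
time: 20.02
ee_pos: [517.3, 39.6, 290.0]
orientation: [0.252, 0.968, -0.0, -0.001]
contact_force: [0.5, -0.2, -5.9]
opening: 16.0
time: 20.43
ee_pos: [517.3, 40.0, 290.1]
orientation: [0.123, 0.992, -0.0, -0.0]
contact_force: [-0.6, -0.7, -6.1]
opening: 16.1
t 20.43 p [517.3  40.  290.1] x [-0.97   0.245  0.001] z [-0.001  0.    -1.   ] q [-0.06  0.25 -0.05  1.27  0.   -1.39] op 16.1 F [-0.6 -0.7 -6.1]
tool shift [112.3 211.   35.1] rows>= 6.0
tool turn [-0.    -0.001 -0.003]
```

```bash
python3 -m handwheel '{"dp":[[5,9,0],[9,17,0],[13,25,0],[16,30,0],[16,30,0],[16,30,0],[14,27,0],[11,20,0],[8,15,0],[4,8,0]],"rot":[[0,0,0],[0,0,0],[0,0,0],[0,0,0],[0,0,0],[0,0,0],[0,0,0],[0,0,0],[0,0,0],[0,0,0]],"gripper":[10,10,10,10,10,10,10,10,10,10]}'
python3 -m handwheel '{"dp":[[0,0,5],[0,0,8],[0,0,8],[0,0,0],[0,0,0]],"rot":[[0,0,0],[0,0,0],[0,0,0],[0,0,0],[0,0,0]],"gripper":[10,10,10,10,10]}'
cat > look3.py <<'E'
from h import *
import sys
s,M=st(); print('tilt x down',np.degrees(np.arcsin(-M[2,0])).round(1),'y down',np.degrees(np.arcsin(-M[2,1])).round(1))
n=sys.argv[1]; P=np.array(s['ee_pos'])
print('spout est',(P+M@np.array([24,148,95])).round(0))
f=grab('side',n+'.png');g=grab('top',n+'t.png');a=f['color'][160:384,120:330];b=g['color'][100:290,40:260]
cv2.imwrite('pics/'+n+'z.png',np.hstack([cv2.resize(a,(390,416),interpolation=cv2.INTER_CUBIC),cv2.resize(b,(410,416))[:416]]))
E
python3 look3.py s20;python3 -c "
from h import *
to([460,272,268],166)"
```

```text
time: 21.27
ee_pos: [458.6, 274.9, 290.2]
orientation: [0.121, 0.993, 0.0, -0.0]
contact_force: [-0.9, -0.9, -6.6]
opening: 15.9
time: 21.68
ee_pos: [459.4, 271.7, 268.5]
orientation: [0.122, 0.992, -0.001, -0.001]
contact_force: [-0.3, -0.1, -5.1]
opening: 15.8
t 21.68 p [459.4 271.7 268.5] x [-0.97   0.243  0.001] z [-0.002 -0.001 -1.   ] q [ 0.4   0.29 -0.05  1.23 -0.   -0.93] op 15.8 F [-0.3 -0.1 -5.1]
tilt x down -0.1 y down 0.1
spout est [472. 421. 173.]
t 21.78 p [459.9 272.1 269.4] x [-0.97   0.242 -0.   ] z [ 0. -0. -1.] q [ 0.4   0.29 -0.05  1.23 -0.   -0.93] op 16.1 F [ 0.4  0.1 -6.1]
tool shift [-0.1 -0.1  1.4] rows>= 1.0
tool turn [-0.  0. -0.]
```

View pics/s20z.png

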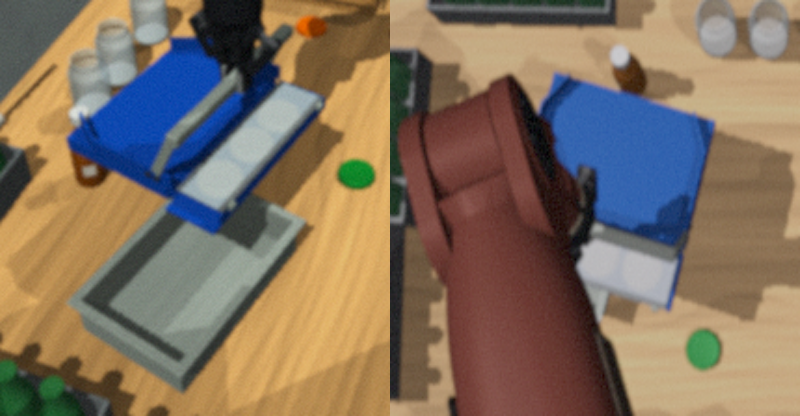

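The three caps sit under the shut flap with the spout at the pan's near end, (205,215) in the side zoom. I'll tilt spout-down.

```bash
python3 -m handwheel '{"dp":[[0,0,5],[0,0,5],[0,0,5],[0,0,0],[0,0,0],[0,0,0],[0,0,0]],"rot":[[0.05,0,0],[0.09,0,0],[0.1,0,0],[0.1,0,0],[0.06,0,0],[0,0,0],[0,0,0]],"gripper":[10,10,10,10,10,10,10]}'
python3 look3.py s21
```

```text
time: 22.37
ee_pos: [459.9, 272.8, 253.5]
orientation: [0.119, 0.973, -0.196, -0.024]
contact_force: [-0.4, 0.0, -5.6]
opening: 15.9
t 22.37 p [459.9 272.8 253.5] x [-0.971  0.241  0.001] z [-0.094 -0.376 -0.922] q [ 0.56  0.57  0.26  1.55 -0.27 -0.73] op 15.9 F [-0.4  0.  -5.6]
tilt x down -0.0 y down 22.8
spout est [460. 375. 109.]
```

View pics/s21z.png

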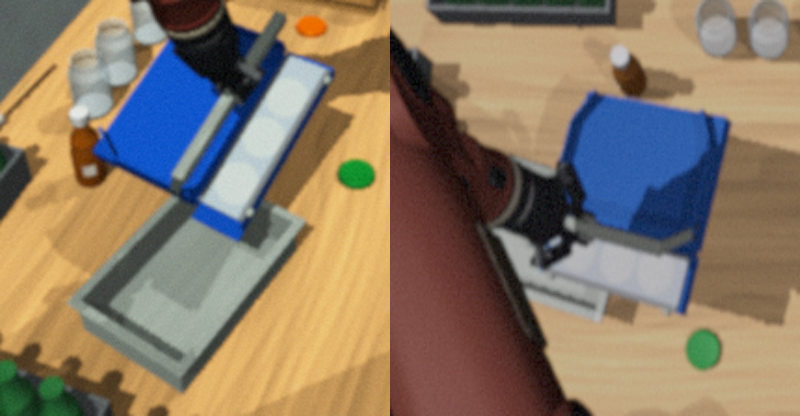

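```bash
python3 -m handwheel '{"dp":[[0,0,0],[0,0,0],[0,0,0],[0,0,0],[0,0,0],[0,0,0]],"rot":[[0.03,0,0],[0.03,0,0],[0.03,0,0],[0.03,0,0],[0,0,0],[0,0,0]],"gripper":[10,10,10,10,10,10]}'
python3 look3.py s22
```

```text
time: 22.97
ee_pos: [459.7, 271.7, 254.8]
orientation: [0.118, 0.96, -0.254, -0.031]
contact_force: [0.1, -1.2, -5.5]
opening: 15.6
t 22.97 p [459.7 271.7 254.8] x [-0.97   0.242 -0.001] z [-0.119 -0.48  -0.869] q [ 0.6   0.66  0.37  1.68 -0.34 -0.66] op 15.6 F [ 0.1 -1.2 -5.5]
tilt x down 0.0 y down 29.6
spout est [456. 357.  99.]
```

View pics/s22z.png

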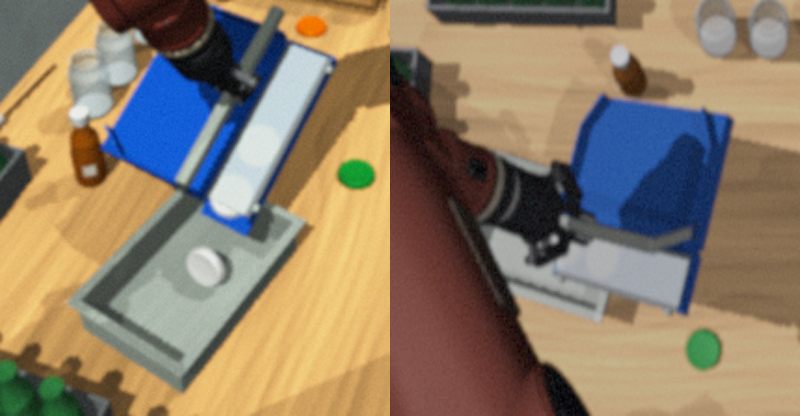

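The first cap is dropping into the pan at (207,266), and the others follow at (228,205) and (262,148). I'll hold.

```bash
python3 -m handwheel '{"dp":[[0,0,0],[0,0,0],[0,0,0],[0,0,0],[0,0,0],[0,0,0]],"rot":[[0,0,0],[0,0,0],[0,0,0],[0,0,0],[0,0,0],[0,0,0]],"gripper":[10,10,10,10,10,10]}'
python3 look3.py s23
```

```text
time: 23.57
ee_pos: [459.4, 271.9, 254.4]
orientation: [0.117, 0.959, -0.255, -0.031]
contact_force: [0.3, 0.7, -5.1]
opening: 16.0
t 23.57 p [459.4 271.9 254.4] x [-0.97   0.241  0.   ] z [-0.12  -0.482 -0.868] q [ 0.6   0.66  0.37  1.68 -0.34 -0.66] op 16.0 F [ 0.3  0.7 -5.1]
tilt x down -0.0 y down 29.8
spout est [456. 357.  98.]
```

View pics/s23z.png

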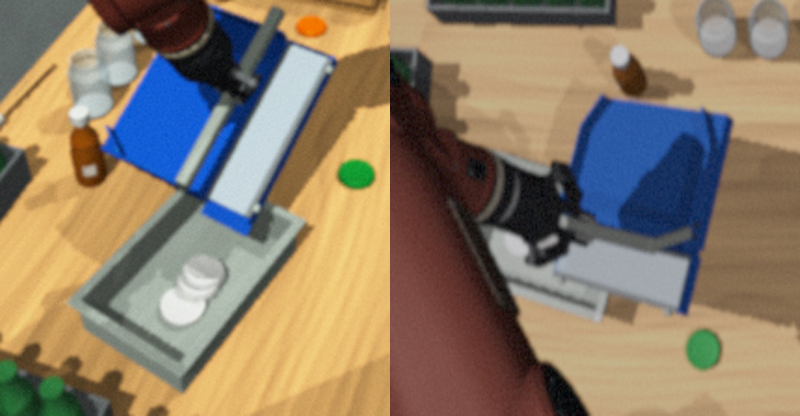

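All three caps are in the pan, around (195,285), and the trough is empty. I'll level the tray and carry it back to its original spot.

```bash
python3 -m handwheel '{"dp":[[0,0,0],[0,0,-8],[0,0,-8],[0,0,-8],[0,0,-6],[0,0,-5],[0,0,0],[0,0,0]],"rot":[[-0.05,0,0],[-0.1,0,0],[-0.1,0,0],[-0.1,0,0],[-0.1,0,0],[-0.05,0,0],[-0.02,0,0],[0,0,0]],"gripper":[10,10,10,10,10,10,10,10]}'
python3 -c "
from h import *
to([517,40,290],166)"
```

```text
time: 24.33
ee_pos: [461.5, 280.4, 288.1]
orientation: [0.122, 0.993, -0.0, 0.0]
contact_force: [0.6, -0.6, -5.7]
opening: 15.9
t 24.33 p [461.5 280.4 288.1] x [-0.97   0.243 -0.001] z [ 0. -0. -1.] q [ 0.41  0.3   0.    1.28 -0.   -0.91] op 15.9 F [ 0.6 -0.6 -5.7]
tool shift [-112.2 -219.8   -1.8] rows>= 7.0
tool turn [-0.     0.001 -0.001]
```

```bash
python3 -m handwheel '{"dp":[[-5,-9,0],[-9,-18,0],[-13,-26,0],[-16,-32,0],[-16,-32,0],[-16,-31,0],[-14,-28,0],[-11,-21,0],[-8,-15,0],[-4,-8,0]],"rot":[[0,0,0],[0,0,0],[0,0,0],[0,0,0],[0,0,0],[0,0,0],[0,0,0],[0,0,0],[0,0,0],[0,0,0]],"gripper":[10,10,10,10,10,10,10,10,10,10]}'
python3 -m handwheel '{"dp":[[0,0,0],[0,0,0],[0,0,0],[0,0,0],[0,0,0],[0,0,0],[0,0,0],[0,0,0],[0,0,0],[0,0,0]],"rot":[[0,0,0.05],[0,0,0.09],[0,0,0.12],[0,0,0.12],[0,0,0.12],[0,0,0.12],[0,0,0.12],[0,0,0.12],[0,0,0.12],[0,0,0.12]],"gripper":[10,10,10,10,10,10,10,10,10,10]}'
python3 -m handwheel '{"dp":[[0,0,0],[0,0,0],[0,0,0],[0,0,0],[0,0,0],[0,0,0],[0,0,0]],"rot":[[0,0,0.12],[0,0,0.12],[0,0,0.12],[0,0,0.09],[0,0,0.04],[0,0,0],[0,0,0]],"gripper":[10,10,10,10,10,10,10]}'
python3 -c "
from h import *
to([519,40,102.5],76.9)"
```

```text
time: 25.17
ee_pos: [517.7, 38.8, 286.3]
orientation: [0.122, 0.993, -0.001, -0.001]
contact_force: [-0.0, -0.3, -5.1]
opening: 15.8
time: 26.0
ee_pos: [517.3, 41.7, 286.8]
orientation: [0.624, 0.781, -0.001, -0.001]
contact_force: [0.1, 0.3, -4.2]
opening: 15.6
time: 26.58
ee_pos: [517.4, 41.6, 287.0]
orientation: [0.793, 0.609, -0.001, -0.0]
contact_force: [0.7, 0.2, -5.1]
opening: 15.9
t 26.58 p [517.4  41.6 287. ] x [ 0.257  0.966 -0.001] z [-0.002 -0.    -1.   ] q [-0.06  0.26 -0.05  1.26 -0.    0.2 ] op 15.9 F [ 0.7  0.2 -5.1]
tool shift [ -1.    2.2 184.5] rows>= 5.0
tool turn [-0.001  0.001 -0.032]
```

```bash
python3 -m handwheel '{"dp":[[-1,2,10],[0,0,25],[0,0,30],[0,0,30],[0,0,30],[0,0,25],[0,0,12],[0,0,0],[0,0,0]],"rot":[[0,0,-0.03],[0,0,0],[0,0,0],[0,0,0],[0,0,0],[0,0,0],[0,0,0],[0,0,0],[0,0,0]],"gripper":[10,10,10,10,10,10,10,10,10]}'
python3 look.py s24
```

```text
time: 27.33
ee_pos: [518.8, 39.8, 125.3]
orientation: [0.784, 0.621, -0.001, -0.0]
contact_force: [0.3, -0.1, -5.5]
opening: 16.1
t 27.33 p [518.8  39.8 125.3] x [ 0.229  0.973 -0.   ] z [-0.002 -0.    -1.   ] q [-0.06  0.37 -0.34  0.87 -0.    0.17] op 16.1 F [ 0.3 -0.1 -5.5]
tilt x down 0.0
```

View pics/s24z.png

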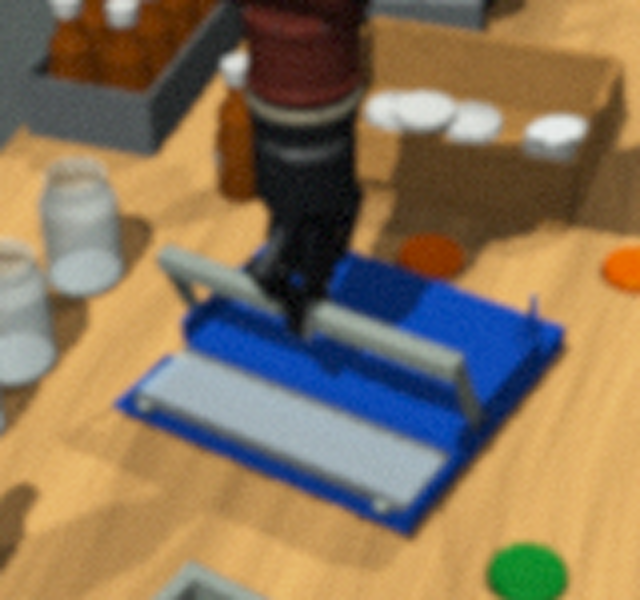

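The tray hangs level, about 22 mm up. I'll set it down in small steps.

```bash
python3 -m handwheel '{"dp":[[0,0,8],[0,0,6],[0,0,4],[0,0,3],[0,0,2],[0,0,0],[0,0,0]],"rot":[[0,0,0],[0,0,0],[0,0,0],[0,0,0],[0,0,0],[0,0,0],[0,0,0]],"gripper":[10,10,10,10,10,10,10]}'
python3 -c "
from h import *
st()"
```

```text
time: 27.97
ee_pos: [519.2, 39.6, 102.8]
orientation: [0.784, 0.62, 0.0, 0.0]
contact_force: [-1.4, 0.1, 0.2]
opening: 15.8
t 27.97 p [519.2  39.6 102.8] x [ 0.231  0.973 -0.   ] z [ 0. -0. -1.] q [-0.06  0.39 -0.37  0.81 -0.    0.17] op 15.8 F [-1.4  0.1  0.2]
```

Contact: the weight is fully off the tool. I'll release and retreat upward.

```bash
python3 -m handwheel '{"dp":[[0,0,0],[0,0,0],[0,0,0],[0,0,-15],[0,0,-30],[0,0,-35],[0,0,-35],[0,0,-30],[0,0,-10],[0,0,0]],"rot":[[0,0,0],[0,0,0],[0,0,0],[0,0,0],[0,0,0],[0,0,0],[0,0,0],[0,0,0],[0,0,0],[0,0,0]],"gripper":[45,45,45,45,45,45,45,45,45,45]}' 40
python3 -m handwheel '{"dp":[[-20,-10,0],[-30,-15,0],[-35,-15,0],[-35,-15,0],[-35,-15,0],[-35,-15,0],[-35,-15,0],[-35,-15,0],[-20,-10,0],[0,0,0]],"rot":[[0,0,0],[0,0,0],[0,0,0],[0,0,0],[0,0,0],[0,0,0],[0,0,0],[0,0,0],[0,0,0],[0,0,0]],"gripper":[45,45,45,45,45,45,45,45,45,45]}' 40
python3 - <<'E'
from h import *
st()
f=grab('side','s25.png');g=grab('top','t25.png')
cv2.imwrite('pics/f25.png',np.hstack([cv2.resize(f['color'],(400,300)),cv2.resize(g['color'],(400,300))]))
a=f['color'][90:360,150:350];b=g['color'][90:260,50:430]
cv2.imwrite('pics/s25z.png',cv2.resize(b,(798,357),interpolation=cv2.INTER_CUBIC)); cv2.imwrite('pics/s25y.png',cv2.resize(a,(444,600),interpolation=cv2.INTER_CUBIC))
E
```

```text
time: 28.8
ee_pos: [520.9, 39.4, 260.5]
orientation: [0.784, 0.62, 0.002, 0.002]
contact_force: [-0.4, 0.3, 0.3]
opening: 45.2
time: 29.63
ee_pos: [330.3, -206.3, 256.2]
orientation: [0.786, 0.619, -0.001, -0.001]
contact_force: [0.9, 0.9, -1.3]
opening: 45.2
t 29.63 p [ 330.3 -206.3  256.2] x [ 0.235  0.972 -0.   ] z [-0.002  0.    -1.   ] q [-0.75  0.02 -0.42  1.14 -0.   -0.51] op 45.2 F [ 0.9  0.9 -1.3]
```

View pics/s25z.png

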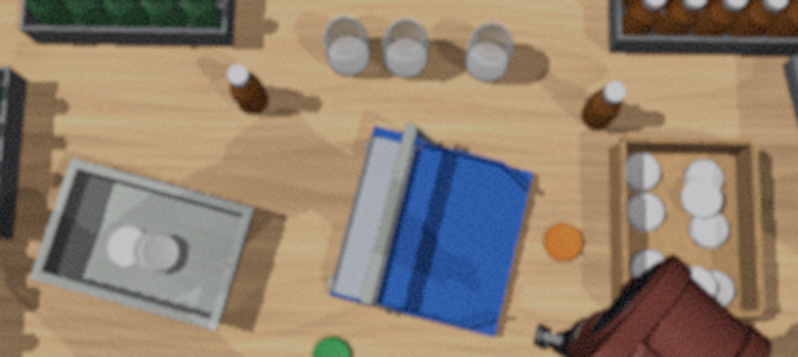

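View pics/s25y.png

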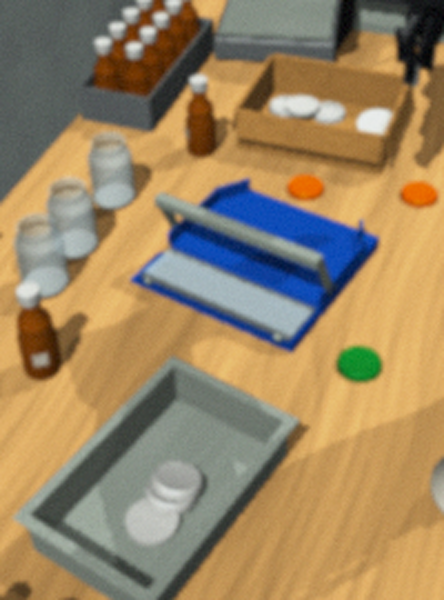

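The pan holds all three caps, with two stacked at about (175,480) and one at (155,520) in the side zoom. The tray stands level, empty and with its flap shut. Both extras are in the carton, and the jars and bottles haven't moved. I'll hand in.

```bash
python3 -c "
from h import *
st(); print(env.sign_off())"
```

```text
t 29.73 p [ 332.1 -204.1  256.5] x [0.233 0.972 0.001] z [-0.001  0.001 -1.   ] q [-0.74  0.02 -0.42  1.14  0.   -0.5 ] op 45.2 F [ 0.1 -0.1 -1.1]
the job is handed in; nothing more can be done
None
```

The job is done and handed in at 29.7 s of the 72 s allowed; sign-off gives no verdict.

- **Counting:** I tilted the tray by its bar to 24°, so the three front caps slid into the trough. The two extras stayed on the deck, and I pushed the flap shut over the three.
- **Returning and pouring:** I poured the two extras off the deck edge into the carton. Then I poured the three counted caps out of the spout into the pan with the flap shut, and set the tray back level on the bench.

**Last checks (both camera views):**
- Three caps lie in the pan, partly stacked, and both extras are in the carton.
- The deck and trough are empty and the flap is shut.
- The jars, bottles and coloured look-alike caps appear unmoved by eye; I did not re-measure them. The yellow one was out of view in those last pictures.
- The gripper is clear of everything.

**What went wrong:** closing the flap nudged the tray about 10 mm, at roughly 5 N. I measured the shift and re-gripped the bar at its new position. The tray therefore stands about 10 mm from where it started.

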